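# Load a laser engraver and check its nozzle gap

## Task

Get the desktop laser engraver ready for its next batch: lift its strut-assisted lid until the struts hold it up by themselves, and lay every brass lighter case from the bench flat and fully down in a pocket of the jig, one to a pocket. Also check the nozzle gap: lay the thin blade of the step gauge on the aluminium land and slide it straight in under the brass nozzle, until the gauge's step comes up to the nozzle, hold it there for a second, then draw it out and lay it down flat again on the green cutting mat on the right. Finally lower the lid until it is fully shut, without letting it drop, and leave the laser head and the other things on the bench where they are.

Things in the scene. Friction and masses are not known exactly. Their poses are not given: they have to be found in the camera images.
- engraver: Low white desktop laser engraver, fixed to the bench, 260 mm deep (its x), 340 mm wide (its y); open-topped base, 12 mm walls, rim 85 mm above the bench. Origin: centre of its underside. Its x points from its front to its hinge side, away from the robot; y left, z up. Inside, in the front half, a grey jig plate (top 42 mm above the bench) with four black-floored pockets in a row along y.
- land (a point): Middle of the top of the flat aluminium land in the engraver's rear half: 103 mm (engraver's x) x 280 mm (y), top 51 mm above the bench, level with the upper faces of cases lying in the pockets. Axes as the engraver's. Above its rear edge a steel gantry rail (underside 80 mm, top 96 mm above the bench) runs along y, 45 mm behind this point, and carries the laser head.
- lid (a joint): Lid angle, rad: 0 shut, 1.35 open against its stop. The lid: hood with amber window, white frame, 340 mm wide, 255 mm from hinge to front edge, 30 mm high, 0.8 kg, hinged along the rear rim. Two gas struts inside the side walls: from shut it takes 3 to 4 N upwards at the handle; below the balance point (0.7 to 0.9) it falls shut, above it the struts carry it open and hold it (about 2 N to start it down).
- lid_hinge (a point): Middle of the hinge line (the line runs along the engraver's y), 85 mm above the bench.
- lid_handle (a point): Middle of the lid's bar handle: a round steel bar, 10 mm thick, 120 mm long, parallel to the hinge line, on two posts 110 mm apart; its centre is 42 mm off the lid's outer face. With the lid shut it lies 225 mm in front of and 72 mm above the hinge line; it turns about the hinge with the lid.
- pocket0 (a point): Middle of the floor of jig pocket 0 (0 is the rightmost, 3 the leftmost, 70 mm apart). Pocket: 61 mm along the engraver's x, 42 mm along y, 4 mm deep, floor 38 mm above the bench. Axes as the engraver's.
- pocket1 (a point): Middle of the floor of jig pocket 1 (0 is the rightmost, 3 the leftmost, 70 mm apart). Pocket: 61 mm along the engraver's x, 42 mm along y, 4 mm deep, floor 38 mm above the bench. Axes as the engraver's.
- pocket2 (a point): Middle of the floor of jig pocket 2 (0 is the rightmost, 3 the leftmost, 70 mm apart). Pocket: 61 mm along the engraver's x, 42 mm along y, 4 mm deep, floor 38 mm above the bench. Axes as the engraver's.
- pocket3 (a point): Middle of the floor of jig pocket 3 (0 is the rightmost, 3 the leftmost, 70 mm apart). Pocket: 61 mm along the engraver's x, 42 mm along y, 4 mm deep, floor 38 mm above the bench. Axes as the engraver's.
- nozzle_face (a point): Frontmost point (towards the engraver's front) of the lower rim of the laser head's brass nozzle; axes as the engraver's. Nozzle: 10 mm across, mouth 60 mm above the bench, 9 mm above the land. Head: black, 32 x 44 mm, underside 16 mm above the mouth, top 106 mm above the bench, front face 11 mm in front of this point. It slides stiffly (over 10 N) along its rail (y); leave it where it is.
- case0: Brass pocket-lighter case, solid block 57 mm (x) x 38 mm (y) x 13 mm (z), 65 g, a dark seam across it 18 mm from one end; starts flat on the bench at the left. Origin: centre of the underside. May be absent. All cases are alike; any pocket, either way round.
- case1: Brass pocket-lighter case, solid block 57 mm (x) x 38 mm (y) x 13 mm (z), 65 g, a dark seam across it 18 mm from one end; starts flat on the bench at the left. Origin: centre of the underside. May be absent. All cases are alike; any pocket, either way round.
- case2: Brass pocket-lighter case, solid block 57 mm (x) x 38 mm (y) x 13 mm (z), 65 g, a dark seam across it 18 mm from one end; starts flat on the bench at the left. Origin: centre of the underside. May be absent. All cases are alike; any pocket, either way round.
- case3: Brass pocket-lighter case, solid block 57 mm (x) x 38 mm (y) x 13 mm (z), 65 g, a dark seam across it 18 mm from one end; starts flat on the bench at the left. Origin: centre of the underside. May be absent. All cases are alike; any pocket, either way round.
- gauge: Steel step gauge, 115 mm long (x), 20 mm wide, flat underside, 0.12 kg. Origin: middle of the underside. The front 40 mm (+x end, x +17.5 to +57.5 mm) is the thin blade, 6 mm thick; behind the step at x = +17.5 mm it is 14 mm thick; near the rear stands a black grip block 30 mm long (x -52.5 to -22.5 mm), 20 mm wide, top 40 mm above the underside.
- gauge_step (a point): Foot of the gauge's step, where thin blade and thick part meet, at the underside, on the centre line; axes as the gauge's.
- gauge_grip (a point): Middle of the gauge's grip: 37.5 mm behind the gauge's origin, so 55 mm behind the step, 27 mm above the underside; axes as the gauge's.
- mat: Thin green cutting mat, 220 mm (x) x 140 mm (y), about 1 mm thick, fixed on the bench to the right of the engraver; the gauge lies on it at the start. Origin: its centre, on the bench.
- jar: Bystander: small amber glass jar with steel cap, 56 mm across, 70 mm high, to the left behind the cases.
- loupe: Bystander: black eye loupe, 34 mm across, 28 mm high, right of the engraver.
- graver: Bystander: hand graver with dark wooden mushroom handle, about 130 mm long, behind left of the engraver.
Not all that is in view belongs to the job. What is shaped like the case0 but blue is not meant.

How it is judged (in metres and radians):
On the way, in this order (a step that is already met when the one before it is completed fails the run):
1. the lid stands open on its struts alone, the robot touching nothing (value of joint lid above 1.2 rad and contact force between each of the fingers, the arm and anything else below 0.1 N), for 0.5 s.
2. with the lid still up, the gauge blade is under the nozzle, its step within 3 mm of the nozzle, straight and level (x of gauge_step in the frame of nozzle_face between -0.0035 and 0.002 m and y of gauge_step in the frame of nozzle_face between -0.006 and 0.006 m and z of gauge_step in the frame of nozzle_face between -0.012 and -0.004 m and angle between the x axis of gauge and the x axis of nozzle_face, either way round below 0.12 rad and angle between gauge's own z axis and vertical below 0.08 rad and value of joint lid above 1.2 rad), for 0.5 s.
At the end, for the whole second after the job is handed in: The lid is shut (under 0.03 rad). Every case present lies in a jig pocket of its own: centre within 5 mm of the pocket's middle, resting on its floor (within 2.5 mm), square to it within 0.12 rad, either way round. The gauge lies on its flat underside, its middle on the green mat, all at rest (((horizontal distance between case0 and pocket0 below 0.005 m and z of case0 in the frame of pocket0 below 0.0025 m and angle between the x axis of case0 and the x axis of pocket0, either way round below 0.12 rad and angle between case0's own z axis and vertical below 0.06 rad) or (horizontal distance between case0 and pocket1 below 0.005 m and z of case0 in the frame of pocket1 below 0.0025 m and angle between the x axis of case0 and the x axis of pocket1, either way round below 0.12 rad and angle between case0's own z axis and vertical below 0.06 rad) or (horizontal distance between case0 and pocket2 below 0.005 m and z of case0 in the frame of pocket2 below 0.0025 m and angle between the x axis of case0 and the x axis of pocket2, either way round below 0.12 rad and angle between case0's own z axis and vertical below 0.06 rad) or (horizontal distance between case0 and pocket3 below 0.005 m and z of case0 in the frame of pocket3 below 0.0025 m and angle between the x axis of case0 and the x axis of pocket3, either way round below 0.12 rad and angle between case0's own z axis and vertical below 0.06 rad)) and ((horizontal distance between case1 and pocket0 below 0.005 m and z of case1 in the frame of pocket0 below 0.0025 m and angle between the x axis of case1 and the x axis of pocket0, either way round below 0.12 rad and angle between case1's own z axis and vertical below 0.06 rad) or (horizontal distance between case1 and pocket1 below 0.005 m and z of case1 in the frame of pocket1 below 0.0025 m and angle between the x axis of case1 and the x axis of pocket1, either way round below 0.12 rad and angle between case1's own z axis and vertical below 0.06 rad) or (horizontal distance between case1 and pocket2 below 0.005 m and z of case1 in the frame of pocket2 below 0.0025 m and angle between the x axis of case1 and the x axis of pocket2, either way round below 0.12 rad and angle between case1's own z axis and vertical below 0.06 rad) or (horizontal distance between case1 and pocket3 below 0.005 m and z of case1 in the frame of pocket3 below 0.0025 m and angle between the x axis of case1 and the x axis of pocket3, either way round below 0.12 rad and angle between case1's own z axis and vertical below 0.06 rad)) and ((horizontal distance between case2 and pocket0 below 0.005 m and z of case2 in the frame of pocket0 below 0.0025 m and angle between the x axis of case2 and the x axis of pocket0, either way round below 0.12 rad and angle between case2's own z axis and vertical below 0.06 rad) or (horizontal distance between case2 and pocket1 below 0.005 m and z of case2 in the frame of pocket1 below 0.0025 m and angle between the x axis of case2 and the x axis of pocket1, either way round below 0.12 rad and angle between case2's own z axis and vertical below 0.06 rad) or (horizontal distance between case2 and pocket2 below 0.005 m and z of case2 in the frame of pocket2 below 0.0025 m and angle between the x axis of case2 and the x axis of pocket2, either way round below 0.12 rad and angle between case2's own z axis and vertical below 0.06 rad) or (horizontal distance between case2 and pocket3 below 0.005 m and z of case2 in the frame of pocket3 below 0.0025 m and angle between the x axis of case2 and the x axis of pocket3, either way round below 0.12 rad and angle between case2's own z axis and vertical below 0.06 rad)) and ((horizontal distance between case3 and pocket0 below 0.005 m and z of case3 in the frame of pocket0 below 0.0025 m and angle between the x axis of case3 and the x axis of pocket0, either way round below 0.12 rad and angle between case3's own z axis and vertical below 0.06 rad) or (horizontal distance between case3 and pocket1 below 0.005 m and z of case3 in the frame of pocket1 below 0.0025 m and angle between the x axis of case3 and the x axis of pocket1, either way round below 0.12 rad and angle between case3's own z axis and vertical below 0.06 rad) or (horizontal distance between case3 and pocket2 below 0.005 m and z of case3 in the frame of pocket2 below 0.0025 m and angle between the x axis of case3 and the x axis of pocket2, either way round below 0.12 rad and angle between case3's own z axis and vertical below 0.06 rad) or (horizontal distance between case3 and pocket3 below 0.005 m and z of case3 in the frame of pocket3 below 0.0025 m and angle between the x axis of case3 and the x axis of pocket3, either way round below 0.12 rad and angle between case3's own z axis and vertical below 0.06 rad)) and value of joint lid below 0.03 rad and x of gauge in the frame of mat between -0.1 and 0.1 m and y of gauge in the frame of mat between -0.065 and 0.065 m and height (world z) of gauge below 0.005 m and angle between gauge's own z axis and vertical below 0.1 rad and linear speed of each of gauge, case0, case1, case2, case3 below 0.02 m/s); the robot touches nothing.
It fails at once if the lid is dropped or slammed (closing faster than 2 rad/s) (velocity of joint lid below -2 rad/s).
It fails at once if the laser head is shifted more than 6 mm (distance of nozzle_face from where it was at the start of the episode above 0.006 m).
It fails at once if the jar is moved more than 3 cm (distance of jar from where it was at the start of the episode above 0.03 m).
It fails at once if the loupe is moved more than 3 cm (distance of loupe from where it was at the start of the episode above 0.03 m).
It fails at once if the graver is moved more than 3 cm (distance of graver from where it was at the start of the episode above 0.03 m).
Of case0, case1, case2, case3 only 2 to 4 are there at a start; the rules pass over those that are not, and their reading is None.
At some moment in a run one of case0, case1, case2, case3, gauge may be knocked a few centimetres aside while the robot is not near it.
It also fails if it takes over 210 s, if anything falls off the work surface, if the arm or the gripper's body presses on something with over 40 N, if the wrist force passes 120 N, or if a joint passes its speed limit or range.

## Robot

A 6-joint arm with a two-finger parallel gripper is mounted at the origin on the work surface. World frame = base frame: x ahead of the robot, y to its left, z up, the work surface at z = 0. Lengths are in mm, angles in rad, forces in N, time in s.
With the tool pointing down it reaches from about 350 to 775 mm from the base axis. Payload 7.3 kg.
Tool frame: the origin (TCP) lies midway between the tips of the shut fingers; the grasp point (between the pads) lies 19 mm behind it (bot.tcp_to_grasp is the distance from the TCP to the grasp point, in mm); z points along the fingers, y is the line along which they close (so a half turn about z gives the same grasp; the last joint's range is limited). The gripper opens to 92 mm and grips with 3 to 60 N. Pads are 19 mm wide; open, the fingers measure 130 mm over their backs; the gripper's body (75 mm by 190 mm) begins 47 mm behind the grasp point.
Start: joints at [1.09, 0.342, 1.524, -0, 1.275, -0.146], TCP at [172.491, 495.875, 226.741] pointing down, gripper open.
Joint ranges: [-2.53, 2.53], [-0.77, 2.02], [0.04, 2.7], [-1, 4.14], [0.28, 2.66], [-3.11, 3.11]. Speed limits (rad/s): [2.57, 2.57, 3.14, 3.14, 3.14, 3.14].

## Interface

Orientations are given as [roll, pitch, yaw] about the fixed x, y, z axes, in that order (R = Rz(yaw) Ry(pitch) Rx(roll)).
In Python, from plant import bot, viewer gives the robot as it stands. The module is installed in compiled form; this text tells all that it offers.
- The arm moves only by the shell command python3 -m handwheel 'ROWS'. ROWS is text: rows parted by semicolons, each of 7 numbers parted by spaces: the shift along the tool's x, y, z scaled (see below), then the turn, a rotation vector about the tool's x, y, z scaled (see below), then the opening, from -1 (shut) to 1 (fully open), so that 0 is half open. In form: tx ty tz rx ry rz gripper; .... A call has 1 to 8 rows; each row is the pose to reach, as a shift and turn from the pose commanded when the call began, along the tool's axes at that moment, turning the shorter way round; what a row does not reach only later rows make up. The controller multiplies each number of a shift by 10 cm and each number of a turn by pi rad. A row lasts 1/12 s, in which the tool goes at most 41.7 mm and 7.16 degrees, less where a joint would pass 70% of its speed; a pose out of reach is approached as far as the arm can. A call with a number of a shift or a turn outside -1 to 1 is refused whole. A call with a gripper value outside its range is refused whole. The fingers move at their own pace and stop on an object; the grip force is fixed at half the most. Time passes only in rows, so rows that repeat a pose let the fingers close. It gives the time, the measured TCP pose, the force, the opening and the grip force at its end, in the units of the state.
- bot.get_obs(): the state, without advancing time (a new reading comes with each control period).
- viewer.capture(name): name is "scene" or "side" or "wrist"; returns a dict with "frame" (480x640x3 uint8, red, green, blue), "fov_y" (degrees; the focal length in pixels is half the picture's height over the tangent of half this angle, whatever the lens; pixels are square), "cx", "cy" (the principal point, pixels), "T" (4x4, takes a point from camera to world coordinates). Camera axes: x right, y down, z forward; pixel columns grow to the right and rows downward; lengths in mm; the calibration is good to about 2 mm. The wrist camera is an equidistant fisheye: a pixel r from the principal point sees the ray r / f radians off the axis. A picture is of the moment at which its call begins. There is no depth.
- bot.close_job(): hands the job in; it is judged then, once.
Trained networks look in a picture, given as the dict that the camera call returned (one of the last four; its "shot" number tells which), for a name from the list of things; names that differ only in an ending like _2 or _b are one class to them, and where a whole thing is asked for, a point or a joint stands for the part that bears it (a point fixed in the world has none). Each returns a list of dicts, best first, with "score" (0 to 1); they miss things now and then, are a little off and sometimes report something else, mostly with a low value. They report only what shows in the picture. A call takes as long as a camera call. They do not tell look-alikes from the thing itself.
- viewer.recognise(target, picture): "centre" ([column, row] in pixels, amid what is visible of it).
- viewer.cut_out(target, picture): "pixels" (480x640 bool, what is visible of it) and "centre" ([column, row] in pixels, amid what is visible of it).
The state is a dict: "time": time; "joint_positions": joint angles; "dq": joint speeds; "tau": joint torques, N m; "tool_pos": TCP position; "tcp_rot": TCP orientation; "contact_force": force on the tool from outside, world axes, zero at the start; "moment": the same for the moment, N m; "grip_width": finger opening in mm; "finger_force": force on a finger pad.
Only numpy, scipy, OpenCV 4.12 (cv2) and the standard library are available. Lean on these libraries where they do the work, as an engineer would, in place of code of your own. Each camera call takes 0.05 s, during which the arm holds its last target. There are 200 camera calls.

## Working session

There is one attempt and no reset: what is moved stays moved. The work goes in short steps, Python scripts to look and compute and a shell command to move; the robot and the scene stay as the last step left them, time stands still between calls to the robot, and variables do not carry over. Pictures are saved under pics/ and viewed, at most 14 in all, crops included, and the job is handed in when it is done.

```bash
mkdir -p pics
cat > h.py <<'E'
import numpy as np, cv2
from plant import bot, viewer
from scipy.spatial.transform import Rotation as R
def snap(n,f=None):
    p=viewer.capture(n)
    if f: cv2.imwrite('pics/'+f,p['frame'][:,:,::-1])
    return p
def ray(p,px):
    T=np.array(p['T']);f=240/np.tan(np.radians(p['fov_y'])/2)
    u=(px[0]-p['cx']);v=(px[1]-p['cy'])
    if p.get('_fish'):
        r=np.hypot(u,v);a=r/f;d=np.array([u/r*np.sin(a),v/r*np.sin(a),np.cos(a)]) if r>0 else np.array([0,0,1.])
    else: d=np.array([u/f,v/f,1.])
    return T[:3,3],T[:3,:3]@d
def atz(p,px,z):
    o,d=ray(p,px);return o+d*(z-o[2])/d[2]
def proj(p,X):
    T=np.array(p['T']);f=240/np.tan(np.radians(p['fov_y'])/2)
    c=T[:3,:3].T@(np.asarray(X,float)-T[:3,3])
    if p.get('_fish'):
        h=np.hypot(c[0],c[1]);a=np.arctan2(h,c[2]);return np.array([p['cx']+f*a*c[0]/h,p['cy']+f*a*c[1]/h])
    return np.array([p['cx']+f*c[0]/c[2],p['cy']+f*c[1]/c[2]])
def wrist(f=None):
    p=snap('wrist',f);p['_fish']=True;return p
E
python3 - <<'E'
from h import *
np.set_printoptions(precision=1,suppress=True)
for n in('scene','side','wrist'):
    p=wrist('wrist0.png') if n=='wrist' else snap(n,n+'0.png')
    print(n,p['fov_y'],p['cx'],p['cy'],np.array(p['T']).round(3).tolist())
    for t in('engraver','lid','lid_handle','case0','gauge','mat','jar','loupe','graver','nozzle_face','gauge_grip'):
        try:print(t,[(np.round(d['centre']).tolist(),round(d['score'],2),atz(p,d['centre'],10)[:2]) for d in viewer.recognise(t,p)][:6])
        except Exception as e:print(t,e)
print(bot.get_obs())
E
```

```text
scene 49.08017365663283 321.11065574346765 249.6856738806169 [[-0.015, 0.811, -0.585, 1181.242], [1.0, 0.015, -0.006, 34.629], [0.004, -0.585, -0.811, 1046.901], [0.0, 0.0, 0.0, 1.0]]
engraver [([283.0, 285.0], 0.83, array([536.3, -59. ]))]
lid [([285.0, 275.0], 0.8, array([506.7, -57.2]))]
lid_handle [([286.0, 270.0], 0.57, array([495.1, -55.9]))]
case0 [([429.0, 288.0], 0.9, array([537.5, 279. ])), ([460.0, 255.0], 0.65, array([443. , 363.5])), ([454.0, 211.0], 0.61, array([305.1, 367.9])), ([150.0, 271.0], 0.48, array([ 501.1, -376.5]))]
gauge [([150.0, 269.0], 0.57, array([ 497.7, -377.9]))]
mat [([160.0, 288.0], 0.62, array([ 547.6, -344. ]))]
jar [([516.0, 334.0], 0.78, array([653.1, 455. ])), ([284.0, 288.0], 0.62, array([543.9, -58.1]))]
loupe [([130.0, 339.0], 0.5, array([ 679.4, -383.5]))]
graver [([422.0, 339.0], 0.72, array([668.6, 248.5]))]
nozzle_face []
gauge_grip [([152.0, 272.0], 0.82, array([ 504.9, -371. ]))]
side 55.488778151253065 318.00462255442085 242.43344441197607 [[0.933, -0.286, 0.22, 253.419], [-0.361, -0.725, 0.587, -620.767], [-0.009, -0.627, -0.779, 972
[... 1320 characters left out ...]
67.6]))]
gauge [([11.0, 456.0], 0.69, array([ 480.8, -378.3]))]
mat [([18.0, 477.0], 0.74, array([ 562.8, -448. ])), ([1.0, 442.0], 0.58, array([ 434.6, -365.5]))]
jar [([10.0, 456.0], 0.17, array([ 481.7, -383.2]))]
loupe []
graver []
nozzle_face []
gauge_grip [([10.0, 458.0], 0.74, array([ 487.5, -389.4]))]
{'time': 1.8, 'joint_positions': array([ 1.1,  0.3,  1.5, -0. ,  1.3, -0.1]), 'dq': array([ 0.,  0.,  0., -0.,  0.,  0.]), 'tau': array([  0. , -43.1, -24.4,   0.1,   0. ,   0. ]), 'tool_pos': array([172.5, 495.9, 226.8]), 'tcp_rot': array([3.1, 0. , 2.8]), 'contact_force': array([-0.7, -1.1, -0.1]), 'moment': array([-0., -0.,  0.]), 'finger_force': 0.0, 'grip_width': 91.88334784483109}
```

View pics/scene0.png

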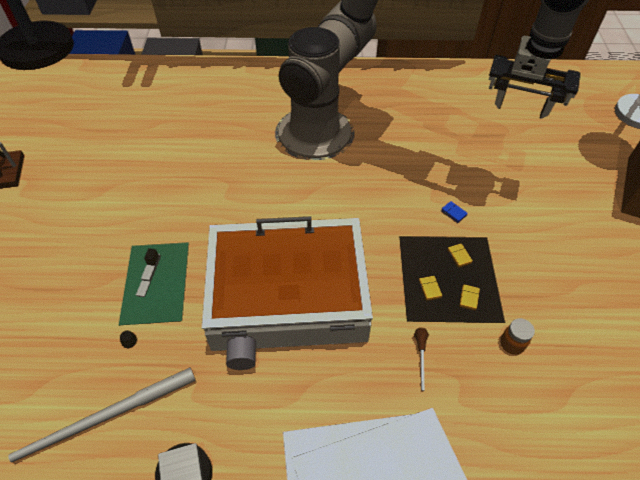

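View pics/side0.png

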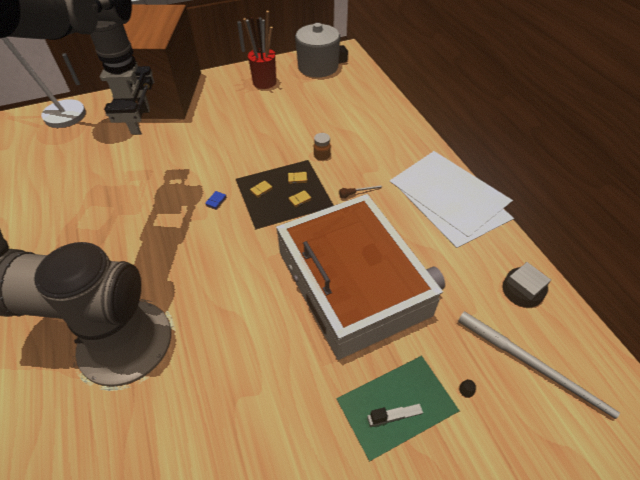

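The scene view shows three brass cases at about (429,288), (460,255) and (470,297), and the blue decoy at (454,211). The lid handle is at (285,225) and the gauge lies on the mat at (150,270). I'll enlarge the lid to get its corners.

Run:
```python
import cv2,numpy as np
a=cv2.imread('pics/scene0.png')[205:355,195:385];b=cv2.imread('pics/side0.png')[190:360,265:450]
a=cv2.resize(a,None,fx=4,fy=4,interpolation=2)[:600];cv2.imwrite('pics/ca.png',a)
b=cv2.resize(b,None,fx=3.5,fy=3.5,interpolation=2)[:600];cv2.imwrite('pics/cb.png',b)
```

```text
(no output)
```

View pics/ca.png

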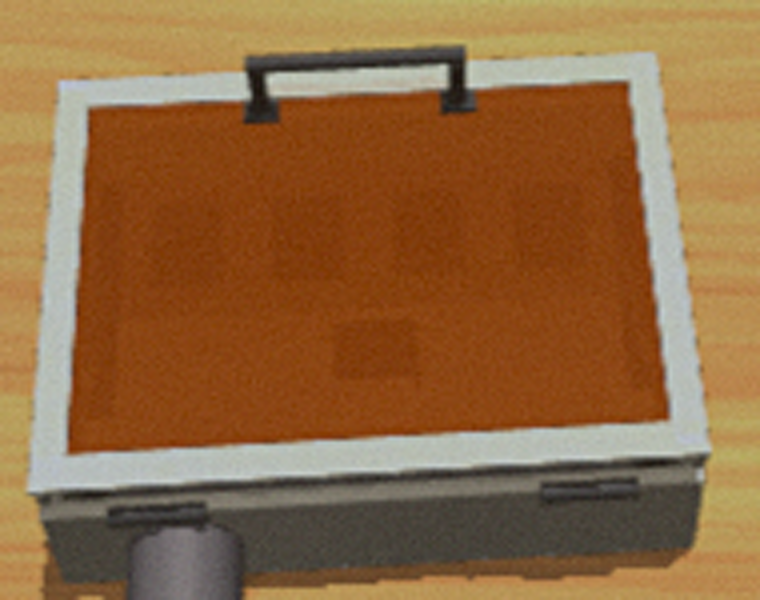

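View pics/cb.png

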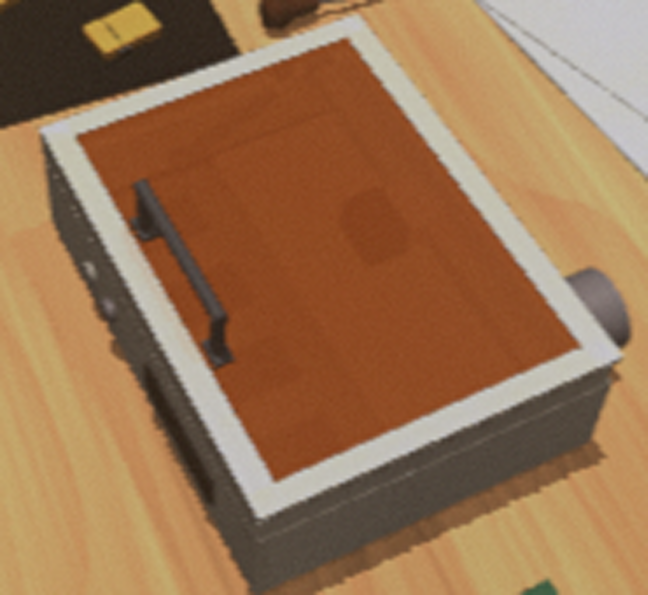

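Lid corners and handle ends are readable in both views, for example front corners (210,225) and (359,218) in scene. Now I'll fit the engraver pose and the cases.

```bash
cat > fit.py <<'E'
from h import *
from scipy.optimize import least_squares
np.set_printoptions(precision=1,suppress=True)
S=snap('scene');D=snap('side')
pts=[(-255,-170,30),(-255,170,30),(0,170,30),(0,-170,30),(-225,-60,72),(-225,60,72)]
ps=[(210,225.5),(358.75,218.5),(372.25,319.25),(202.5,328),(257.5,220.5),(311.2,218)]
pd=[(339.9,337.4),(277,228),(367,194.9),(442.1,292),(327.9,280),(305,242.3)]
def W(q,X):
    c,s=np.cos(q[2]),np.sin(q[2]);return np.array([q[0]+c*X[0]-s*X[1],q[1]+s*X[0]+c*X[1],85+X[2]])
def res(q,w=(1,1)):
    return np.r_[tuple(w[0]*(proj(S,W(q,X))-u) for X,u in zip(pts,ps))+tuple(w[1]*(proj(D,W(q,X))-u) for X,u in zip(pts,pd))]
for w in((1,1),(1,0),(0,1)):
    r=least_squares(res,[700,-50,0],args=(w,));print(w,r.x[:2],round(r.x[2],4),r.fun.reshape(-1,2).tolist() if w==(1,1) else '')
E
cat > cases.py <<'E'
from h import *
import sys
np.set_printoptions(precision=1,suppress=True)
def cases(p):
    # brass blobs: centre/orientation on top face z=13
    hsv=cv2.cvtColor(p['frame'],cv2.COLOR_RGB2HSV)
    return hsv
def find(p,names=('case0','gauge')):
    for t in names:
        for d in viewer.cut_out(t,p):
            m=d['pixels'].astype(np.uint8);hsv=cv2.cvtColor(p['frame'],cv2.COLOR_RGB2HSV)
            h,s,v=np.median(hsv[m>0],axis=0)
            c,_=cv2.findContours(m,0,1);c=max(c,key=cv2.contourArea)[:,0].astype(float)
            w=np.array([atz(p,q,8)[:2] for q in c],np.float32)
            (x,y),(a,b),th=cv2.minAreaRect(w)
            if a<b:a,b,th=b,a,th+90
            print(t,round(d['score'],2),'hsv',h,s,v,'xy',np.array([x,y]),'LxW',np.array([a,b]),'long-axis deg',round((th+90)%180-90,1),'centrpx',np.round(d['centre']))
E
python3 fit.py
python3 - <<'E'
from cases import *
for n in('scene','side'):
    print(n);find(snap(n))
E
```

```text
(1, 1) [686.9 -36.6] 0.0776 [[-0.6354737760319722, 0.0003840321639074773], [0.3874467824973067, 0.07067576467926528], [0.1967143775119098, -1.952017920495507], [-1.124856705848572, -1.509095123363977], [-1.2285533532873387, 1.4090418905904016], [0.3197517527889886, 1.358659620833464], [-0.4964671216745842, 0.02128315002732961], [-0.27323790566094885, -2.4067474177675763], [-0.7599907131435089, -1.39768250706706], [-0.2603559385540848, -0.282204258276181], [0.9764258962160284, 0.8854961169521971], [0.5984077736461018, -0.4928057077635515]]
(1, 0) [687.4 -35.9] 0.0772 
(0, 1) [686.4 -37.8] 0.0782 
scene
case0 0.92 hsv 24.0 185.0 182.0 xy [559.9 367.6] LxW [66.7 40.5] long-axis deg -15.7 centrpx [467. 296.]
case0 0.83 hsv 24.0 184.0 182.0 xy [535.2 281.7] LxW [61.1 40.4] long-axis deg 12.7 centrpx [429. 290.]
case0 0.66 hsv 13.0 219.0 138.0 xy [484.  -55.9] LxW [380.  308.8] long-axis deg -85.1 centrpx [282. 273.]
case0 0.6 hsv 113.0 201.0 168.0 xy [304.2 366.9] LxW [59.3 45.4] long-axis deg 45.7 centrpx [452. 209.]
gauge 0.74 hsv 23.0 38.0 81.0 xy [ 499.9 -376.3] LxW [133.3  39.9] long-axis deg 2.7 centrpx [147. 268.]
side
case0 0.73 hsv 21.0 159.0 192.0 xy [560.  367.6] LxW [52.6 48.5] long-axis deg -18.9 centrpx [293. 175.]
case0 0.5 hsv 21.0 159.0 191.0 xy [538.1 280. ] LxW [56.9 44.2] long-axis deg 15.9 centrpx [298. 197.]
case0 0.49 hsv 21.0 159.0 191.5 xy [442.8 360.2] LxW [54.5 44.6] long-axis deg 17.3 centrpx [264. 189.]
case0 0.46 hsv 115.0 160.0 160.0 xy [302.9 366.4] LxW [60.5 42.2] long-axis deg 43.5 centrpx [216. 198.]
```

```bash
cat > to.py <<'E'
from h import *
import sys
# to.py x y z yaw : shift (units of 100mm) and turn (units of pi) from the present pose
def to(x,y,z,yaw,pos=None,rot=None):
    o=bot.get_obs();A=R.from_euler('xyz',o['tcp_rot'] if rot is None else rot);p=o['tool_pos'] if pos is None else pos
    B=R.from_euler('xyz',[np.pi,0,yaw])
    s=A.inv().apply(np.array([x,y,z])-p)/100;r=(A.inv()*B).as_rotvec()/np.pi
    return s.round(3),r.round(4)
if __name__=='__main__':
    print(*to(*map(float,sys.argv[1:5])), bot.get_obs()['tool_pos'].round(1),bot.get_obs()['tcp_rot'].round(4))
E
M="python3 -m handwheel"
$M '0 0 -0.2 0 0 0.185 1;0 0 -0.2 0 0 0.185 1;0 0 -0.2 0 0 0.185 1;0 0 -0.2 0 0 0.185 1;0 0 -0.2 0 0 0.185 1;0 0 -0.2 0 0 0.185 1'
$M '0 0 0 0 0 0.185 1;0 0 0 0 0 0.185 1;0 0 0 0 0 0.185 1;0 0 0 0 0 0.185 1;0 0 0 0 0 0.185 1;0 0 0 0 0 0.185 1'
for i in 1; do :; done
python3 to.py 463 -54 250 1.648
```

```text
time: 2.7
tool_pos: [172.5, 495.9, 246.8]
tcp_rot: [3.141, -0.0, 2.223]
contact_force: [-0.1, -0.5, 0.8]
grip_width: 91.8
finger_force: 0.0
time: 3.2
tool_pos: [172.5, 495.9, 246.7]
tcp_rot: [3.142, -0.0, 1.644]
contact_force: [0.6, 0.6, -0.4]
grip_width: 91.6
finger_force: 0.0
[-5.697  2.494 -0.033] [ 0.     -0.     -0.0012] [172.5 495.9 246.7] [ 3.1415e+00 -1.0000e-04  1.6443e+00]
```

```bash
M="python3 -m handwheel"
$M '-0.95 0.6 0 0 0 0 1;-0.95 0.6 0 0 0 0 1;-0.95 0.6 0 0 0 0 1;-0.95 0.6 0 0 0 0 1' >/dev/null
$M '-0.95 0.6 0 0 0 0 1;-0.95 0.6 0 0 0 0 1;-0.95 0.6 0 0 0 0 1;-0.95 0.6 0 0 0 0 1' >/dev/null
$M '-0.95 0.5 0 0 0 0 1;-0.95 0.5 0 0 0 0 1;-0.95 0.5 0 0 0 0 1;-0.95 0.5 0 0 0 0 1' >/dev/null
$M '-0.95 0.5 0 0 0 0 1;-0.95 0.5 0 0 0 0 1;-0.95 0.5 0 0 0 0 1;-0.95 0.5 0 0 0 0 1' >/dev/null
$M '-0.95 0.1 0 0 0 0 1;-0.95 0.1 0 0 0 0 1;-0.95 0.1 0 0 0 0 1;-0.95 0.1 0 0 0 0 1' >/dev/null
$M '-0.95 0.2 0 0 0 0 1;-0.95 0.2 0 0 0 0 1;-0.95 0.2 0 0 0 0 1;-0.95 0.2 0 0 0 0 1;-0.95 0.2 0 0 0 0 1'
python3 - <<'E'
from h import *
p=wrist('w1.png')
for t in('lid_handle','lid'):print(t,[(np.round(d['centre']).tolist(),round(d['score'],2),atz(p,d['centre'],157).round(1)) for d in viewer.recognise(t,p)][:3])
E
python3 to.py 463 -54 250 1.648
```

```text
time: 5.28
tool_pos: [463.7, -52.9, 246.5]
tcp_rot: [-3.141, -0.001, 1.645]
contact_force: [-0.4, 1.2, -0.1]
grip_width: 91.8
finger_force: 0.0
lid_handle [([404.0, 174.0], 0.98, array([517.9,   1.7, 157. ]))]
lid [([402.0, 175.0], 0.75, array([516.6,   0.8, 157. ]))]
[-0.017 -0.006 -0.032] [-0.     -0.0002 -0.0003] [463.4 -52.3 246.8] [-3.1415e+00 -7.0000e-04  1.6471e+00]
```

View pics/w1.png

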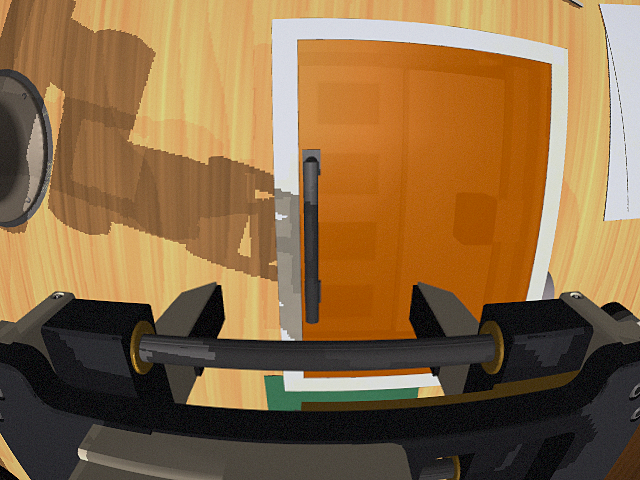

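The handle bar runs from (311,157) to (312,322), nearly midway between the fingertips at (218,290) and (415,290), so the alignment is good. Now descend, grip and check.

```bash
python3 - <<'E'
from h import *
p=wrist()
a=atz(p,(310.5,158),157);b=atz(p,(312,322),157);m=(a+b)/2;print(a.round(1),b.round(1),m.round(1),np.linalg.norm(a-b),np.arctan2(b[0]-a[0],a[1]-b[1]))
E
M="python3 -m handwheel"
$M '-0.02 0 0.55 0 0 0 1;-0.02 0 0.55 0 0 0 1;-0.02 0 0.55 0 0 0 1;-0.02 0 0.55 0 0 0 1'
```

```text
[453.8   7.1 157. ] [ 463.9 -115.8  157. ] [458.9 -54.4 157. ] 123.38572139435469 0.08132169224735834
time: 5.82
tool_pos: [463.7, -55.3, 191.8]
tcp_rot: [-3.141, -0.001, 1.646]
contact_force: [-0.3, -0.7, 0.4]
grip_width: 91.8
finger_force: 0.0
```

```bash
M="python3 -m handwheel"
$M '0 -0.035 0.54 0 0 0 1;0 -0.035 0.54 0 0 0 1;0 -0.035 0.54 0 0 0 1;0 -0.035 0.54 0 0 0 1'
$M '0 0 0 0 0 0 -0.6;0 0 0 0 0 0 -0.6;0 0 0 0 0 0 -0.6;0 0 0 0 0 0 -0.6;0 0 0 0 0 0 -0.6;0 0 0 0 0 0 -0.6;0 0 0 0 0 0 -0.6;0 0 0 0 0 0 -0.6'
$M '0 0 0 0 0 0 -1;0 0 0 0 0 0 -1;0 0 0 0 0 0 -1;0 0 0 0 0 0 -1;0 0 0 0 0 0 -1;0 0 0 0 0 0 -1;0 0 0 0 0 0 -1;0 0 0 0 0 0 -1'
```

```text
time: 6.15
tool_pos: [461.2, -56.3, 139.0]
tcp_rot: [3.14, 0.0, 1.645]
contact_force: [0.4, 0.2, -0.6]
grip_width: 91.5
finger_force: 0.0
time: 6.82
tool_pos: [460.4, -56.4, 137.7]
tcp_rot: [3.142, -0.0, 1.644]
contact_force: [-0.1, 0.2, -0.5]
grip_width: 42.9
finger_force: 0.0
time: 7.48
tool_pos: [459.9, -56.5, 137.6]
tcp_rot: [-3.141, -0.0, 1.645]
contact_force: [-3.3, -0.5, 2.6]
grip_width: 8.7
finger_force: 30.0
```

```bash
cat > arc.py <<'E'
import numpy as np,sys
# arc.py a b : rows (ty tz) for lid angle a->b in 8 steps
a,b=map(float,sys.argv[1:3]);f=np.arctan2(72,225);r=np.hypot(72,225)
P=lambda t:np.array([-r*np.cos(f+t),-r*np.sin(f+t)])
for t in np.linspace(a,b,9)[1:]:print(*((P(t)-P(a))/100).round(3),end=' ; ')
print()
E
for r in "0 .35" ".35 .7" ".7 1.02" "1.02 1.32"; do python3 arc.py $r; done
```

```text
0.034 -0.098 ; 0.072 -0.194 ; 0.114 -0.288 ; 0.16 -0.381 ; 0.21 -0.471 ; 0.264 -0.559 ; 0.322 -0.645 ; 0.383 -0.728 ; 
0.065 -0.08 ; 0.134 -0.158 ; 0.206 -0.232 ; 0.281 -0.303 ; 0.359 -0.371 ; 0.44 -0.435 ; 0.523 -0.495 ; 0.61 -0.552 ; 
0.081 -0.049 ; 0.164 -0.094 ; 0.248 -0.136 ; 0.335 -0.175 ; 0.422 -0.21 ; 0.511 -0.241 ; 0.602 -0.269 ; 0.693 -0.294 ; 
0.086 -0.02 ; 0.173 -0.036 ; 0.261 -0.049 ; 0.349 -0.059 ; 0.438 -0.065 ; 0.526 -0.068 ; 0.615 -0.068 ; 0.703 -0.064 ;
```

```bash
M="python3 -m handwheel"
$M '0 .034 -.098 0 0 0 -1;0 .072 -.194 0 0 0 -1;0 .114 -.288 0 0 0 -1;0 .16 -.381 0 0 0 -1;0 .21 -.471 0 0 0 -1;0 .264 -.559 0 0 0 -1;0 .322 -.645 0 0 0 -1;0 .383 -.728 0 0 0 -1'
$M '0 .065 -.08 0 0 0 -1;0 .134 -.158 0 0 0 -1;0 .206 -.232 0 0 0 -1;0 .281 -.303 0 0 0 -1;0 .359 -.371 0 0 0 -1;0 .44 -.435 0 0 0 -1;0 .523 -.495 0 0 0 -1;0 .61 -.552 0 0 0 -1'
```

```text
time: 8.15
tool_pos: [497.0, -53.5, 210.3]
tcp_rot: [-3.137, -0.001, 1.644]
contact_force: [-7.3, -0.6, 1.3]
grip_width: 8.8
finger_force: 30.0
time: 8.82
tool_pos: [558.8, -48.7, 266.9]
tcp_rot: [-3.14, -0.001, 1.645]
contact_force: [-5.1, 1.1, 5.3]
grip_width: 9.1
finger_force: 30.0
```

```bash
M="python3 -m handwheel"
$M '0 .081 -.049 0 0 0 -1;0 .164 -.094 0 0 0 -1;0 .248 -.136 0 0 0 -1;0 .335 -.175 0 0 0 -1;0 .422 -.21 0 0 0 -1;0 .511 -.241 0 0 0 -1;0 .602 -.269 0 0 0 -1;0 .693 -.294 0 0 0 -1'
$M '0 .086 -.02 0 0 0 -1;0 .173 -.036 0 0 0 -1;0 .261 -.049 0 0 0 -1;0 .349 -.059 0 0 0 -1;0 .438 -.065 0 0 0 -1;0 .526 -.068 0 0 0 -1;0 .615 -.068 0 0 0 -1;0 .703 -.064 0 0 0 -1'
$M '0 0 0 0 0 0 -0.6;0 0 0 0 0 0 -0.6;0 0 0 0 0 0 -0.6;0 0 0 0 0 0 -0.6;0 0 0 0 0 0 -0.6;0 0 0 0 0 0 -0.6'
python3 -c "
from h import *
snap('side','s1.png')"
```

```text
time: 9.48
tool_pos: [629.1, -43.1, 295.2]
tcp_rot: [3.141, -0.002, 1.645]
contact_force: [-0.7, 2.1, -0.2]
grip_width: 8.9
finger_force: 30.0
time: 10.15
tool_pos: [699.4, -37.9, 301.2]
tcp_rot: [3.141, -0.001, 1.645]
contact_force: [-0.2, 3.0, -0.6]
grip_width: 9.1
finger_force: 30.0
time: 10.65
tool_pos: [698.4, -39.1, 301.7]
tcp_rot: [3.141, 0.0, 1.644]
contact_force: [2.0, 1.7, -1.5]
grip_width: 18.3
finger_force: 1.0
```

View pics/s1.png

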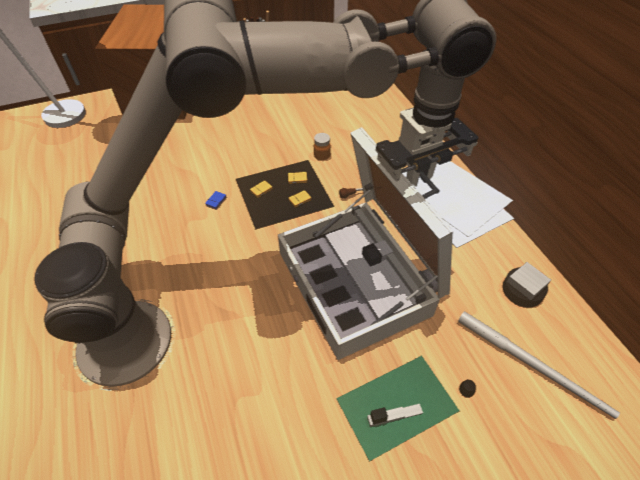

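The lid is open, with four black pockets and the head at (372,253) visible. Next I release and rise clear.

```bash
M="python3 -m handwheel"
$M '0 0 0 0 0 0 -0.4;0 0 0 0 0 0 -0.4;0 0 0 0 0 0 -0.4;0 0 0 0 0 0 -0.4'
$M '0 0 -.3 0 0 0 -0.4;0 0 -.6 0 0 0 -0.4;0 0 -.9 0 0 0 -0.4;0 0 -.9 0 0 0 -.4;0 0 -.9 0 0 0 -.4;0 0 -.9 0 0 0 -.4;0 0 -.9 0 0 0 -.4;0 0 -.9 0 0 0 -.4'
$M '0 -.3 0 0 0 0 1;0 -.6 0 0 0 0 1;0 -.9 0 0 0 0 1;0 -1 0 0 0 0 1;0 -1 0 0 0 0 1;0 -1 0 0 0 0 1'
$M '0 -.3 0 0 0 0 1;0 -.6 0 0 0 0 1;0 -.9 0 0 0 0 1;0 -1 0 0 0 0 1;0 -1 0 0 0 0 1;0 -1 0 0 0 0 1'
python3 - <<'E'
from cases import *
for n in('scene','side','wrist'):
    p=wrist('w2.png') if n=='wrist' else snap(n,n+'2.png')
    print(n);find(p)
    for t in('nozzle_face','land','lid_handle'):print(t,[(np.round(d['centre']).tolist(),round(d['score'],2)) for d in viewer.recognise(t,p)][:2])
E
```

```text
time: 11.03
tool_pos: [698.4, -39.0, 301.7]
tcp_rot: [-3.141, 0.0, 1.644]
contact_force: [0.1, -0.2, -0.2]
grip_width: 27.6
finger_force: 0.0
time: 11.7
tool_pos: [698.3, -38.9, 389.9]
tcp_rot: [-3.139, -0.001, 1.644]
contact_force: [-0.7, -0.8, 0.2]
grip_width: 27.4
finger_force: 0.0
time: 12.2
tool_pos: [598.6, -46.3, 391.8]
tcp_rot: [3.141, -0.0, 1.644]
contact_force: [1.0, -0.4, -0.5]
grip_width: 63.1
finger_force: 0.0
time: 12.7
tool_pos: [500.1, -53.7, 391.4]
tcp_rot: [3.141, -0.0, 1.644]
contact_force: [-0.3, 0.3, -0.2]
grip_width: 91.8
finger_force: 0.0
scene
case0 0.81 hsv 24.0 182.0 202.0 xy [558.5 368.8] LxW [62.  38.7] long-axis deg -16.2 centrpx [469. 297.]
case0 0.77 hsv 24.0 183.0 202.0 xy [534.6 281.4] LxW [62.8 43.2] long-axis deg 7.3 centrpx [427. 287.]
case0 0.65 hsv 24.0 184.0 202.0 xy [440.7 362.8] LxW [63.5 42.7] long-axis deg 22.8 centrpx [464. 255.]
case0 0.58 hsv 112.0 192.0 187.0 xy [302.9 368. ] LxW [62.8 52.7] long-axis deg 46.6 centrpx [454. 210.]
gauge 0.87 hsv 23.0 39.5 88.5 xy [ 501.3 -377.9] LxW [136.1  39.3] long-axis deg 2.8 centrpx [148. 270.]
nozz
[... 339 characters left out ...]
0 0.58 hsv 21.0 155.0 217.0 xy [442.3 362. ] LxW [59.3 48.4] long-axis deg 17.4 centrpx [262. 187.]
case0 0.53 hsv 115.0 151.0 183.0 xy [304.7 366.6] LxW [66.6 44.9] long-axis deg 42.6 centrpx [219. 200.]
gauge 0.93 hsv 18.0 33.0 178.0 xy [ 510.1 -377.3] LxW [115.2  30.5] long-axis deg -6.9 centrpx [392. 413.]
nozzle_face [([376.0, 251.0], 0.68), ([392.0, 413.0], 0.22)]
land [([375.0, 260.0], 0.64), ([297.0, 198.0], 0.27)]
lid_handle [([411.0, 208.0], 0.68), ([394.0, 412.0], 0.21)]
wrist
gauge 0.37 hsv 150.0 55.5 31.0 xy [ 468.7 -404.3] LxW [24.4  5.5] long-axis deg -6.6 centrpx [285. 372.]
nozzle_face [([413.0, 185.0], 0.69)]
land [([412.0, 172.0], 0.65)]
lid_handle [([520.0, 162.0], 0.62)]
```

View pics/w2.png

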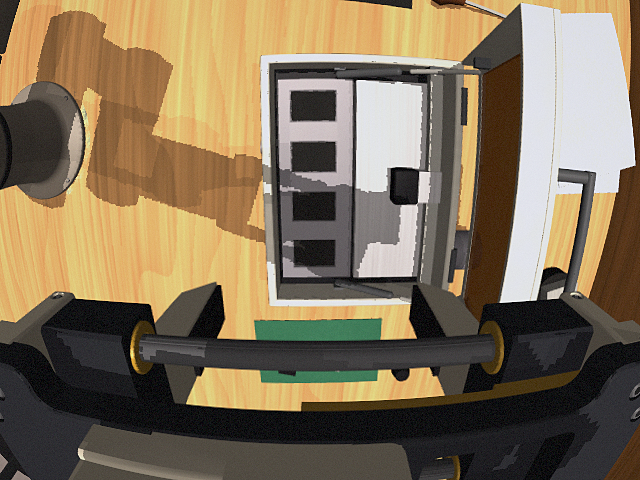

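The lid stands open and the robot is clear. Pockets show at (314,105), (314,157), (314,206) and (313,253), and the head at (404,186). I'll measure the pockets and head by segmentation.

```bash
python3 - <<'E'
from h import *
np.set_printoptions(precision=1,suppress=True)
p=wrist();g=cv2.cvtColor(p['frame'],cv2.COLOR_RGB2GRAY)
def blobs(x0,x1,y0,y1,z,th,amin,amax):
    m=np.zeros_like(g);m[y0:y1,x0:x1]=(g[y0:y1,x0:x1]<th);n,l,s,c=cv2.connectedComponentsWithStats(m)
    for i in range(1,n):
        if amin<s[i,4]<amax:
            ct=max(cv2.findContours((l==i).astype(np.uint8),0,1)[0],key=cv2.contourArea)[:,0].astype(float)
            w=np.array([atz(p,q,z)[:2] for q in ct],np.float32);r=cv2.minAreaRect(w);print(s[i],c[i],r[0],r[1],r[2])
print('pockets');blobs(282,345,82,275,40,48,300,4000)
print('head');blobs(380,425,160,210,106,40,300,4000)
E
python3 to.py 500 300 250 1.648
```

```text
pockets
[ 291   91   45   30 1230] [312.9 105.4] (485.022216796875, 52.204383850097656) (59.196746826171875, 39.98433303833008) 4.154614448547363
[ 292  142   44   30 1194] [313.4 156.4] (490.72760009765625, -17.690513610839844) (59.015079498291016, 40.14114761352539) 4.298341274261475
[ 293  192   43   29 1189] [313.6 205.7] (496.3712158203125, -87.2022705078125) (59.21242141723633, 40.45025634765625) 4.24784517288208
[ 294  240   41   27 1052] [314.2 252.4] (501.6617431640625, -157.2888946533203) (58.958953857421875, 40.45077896118164) 4.308970928192139
head
[390 168  29  37 783] [404.1 186.8] (604.1505737304688, -37.83453369140625) (35.195335388183594, 45.03216552734375) 5.2502923011779785
[3.526 0.268 1.416] [ 0.0001 -0.     -0.0012] [499.2 -53.6 391.6] [ 3.1414 -0.      1.6443]
```

```bash
M="python3 -m handwheel"
$M '0 0 0 0 0 -.251 1;0 0 0 0 0 -.251 1;0 0 0 0 0 -.251 1;0 0 0 0 0 -.251 1;0 0 0 0 0 -.251 1;0 0 0 0 0 -.251 1;0 0 0 0 0 -.251 1' >/dev/null
$M '0 0 0 0 0 -.251 1;0 0 0 0 0 -.251 1;0 0 0 0 0 -.251 1;0 0 0 0 0 -.251 1;0 0 0 0 0 -.251 1;0 0 0 0 0 -.251 1;0 0 0 0 0 -.251 1;0 0 0 0 0 -.251 1'
$M '-.06 .98 0 0 0 0 1;-.06 .98 0 0 0 0 1;-.06 .98 0 0 0 0 1;-.06 .98 0 0 0 0 1' >/dev/null
$M '-.06 .98 0.4 0 0 0 1;-.06 .98 0.4 0 0 0 1;-.06 .98 0.4 0 0 0 1;-.06 .98 0.4 0 0 0 1' >/dev/null
$M '-.05 .98 0.8 0 0 0 1;-.05 .98 0.8 0 0 0 1;-.05 .98 0.8 0 0 0 1;-.05 .98 0.8 0 0 0 1;-.05 .98 0.8 0 0 0 1' >/dev/null
$M '-.05 .98 0.7 0 0 0 1;-.05 .98 0.7 0 0 0 1;-.05 .98 0.7 0 0 0 1;-.05 .98 0.7 0 0 0 1;-.05 .98 0.7 0 0 0 1'
cat > wc.py <<'E'
from h import *
np.set_printoptions(precision=1,suppress=True)
def brass(p,z=13,lo=(15,90,60),hi=(35,255,255),amin=150):
    """brass blobs: top-face centre and long-axis, by fitting projected box silhouettes"""
    from scipy.optimize import minimize
    hsv=cv2.cvtColor(p['frame'],cv2.COLOR_RGB2HSV);m=cv2.inRange(hsv,lo,hi)
    m=cv2.morphologyEx(m,cv2.MORPH_CLOSE,np.ones((5,5)));n,l,s,c=cv2.connectedComponentsWithStats(m);out=[]
    for i in range(1,n):
        if not amin<s[i,4]<6000:continue
        ct=max(cv2.findContours((l==i).astype(np.uint8),0,1)[0],key=cv2.contourArea)[:,0].astype(float)
        w=np.array([atz(p,q,z)[:2] for q in ct],np.float32);(x,y),(a,b),th=cv2.minAreaRect(w)
        if a<b:a,b,th=b,a,th+90
        if a>85 or b<20:continue
        t0=np.radians((th+90)%180-90)
        pix=(l[s[i,1]-8:s[i,1]+s[i,3]+8,max(s[i,0]-8,0):s[i,0]+s[i,2]+8]==i).astype(np.uint8)
        ox,oy=max(s[i,0]-8,0),s[i,1]-8;K=4;big=cv2.resize(pix,None,fx=K,fy=K,interpolation=0)
        def cost(q):
            cc,ss=np.cos(q[2]),np.sin(q[2])
            P=np.array([proj(p,(q[0]+cc*u-ss*v,q[1]+ss*u+cc*v,zz)) for u in(-28.5,28.5) for v in(-19,19) for zz in(z-13,z)])
            h=cv2.convexHull(((P-[ox,oy]+.5)*K).astype(np.float32)).round().astype(np.int32)
            im=np.zeros_like(big);cv2.fillConvexPoly(im,h,1);return float((im!=big).sum())/K/K
        r=minimize(cost,[x,y,t0],method='Nelder-Mead',options=dict(initial_simplex=np.array([x,y,t0])+np.array([[0,0,0],[6,0,0],[0,6,0],[0,0,.15]])))
        out.append(r.x);print('px',c[i],'rect',np.array([x,y,a,b]),'fit',r.x[:2],'yaw %.3f'%r.x[2],'mismatch %.0f/%d'%(r.fun,s[i,4]))
    return out
E
python3 - <<'E'
from wc import *
p=wrist('w3.png');brass(p)
E
```

```text
time: 14.9
tool_pos: [499.1, -53.6, 391.6]
tcp_rot: [3.142, 0.0, -3.06]
contact_force: [-0.1, -0.8, 0.6]
grip_width: 92.1
finger_force: 0.0
time: 16.4
tool_pos: [490.5, 338.2, 201.4]
tcp_rot: [-3.141, -0.0, -3.061]
contact_force: [-0.8, -0.9, 1.4]
grip_width: 91.6
finger_force: 0.0
px [346.1 160. ] rect [439.  361.7  57.3  38.4] fit [439.3 361.8] yaw 0.354 mismatch 68/2455
px [256.6 246.7] rect [531.8 281.6  59.   39.7] fit [533.4 280.9] yaw 0.226 mismatch 108/2151
px [340.5 274.3] rect [554.5 367.5  59.4  40. ] fit [556.9 367.7] yaw -0.273 mismatch 122/2038
px [454.2 467.2] rect [879.1 578.8  82.6  34.5] fit [950.8 602.1] yaw 0.306 mismatch 165/196
```

View pics/w3.png

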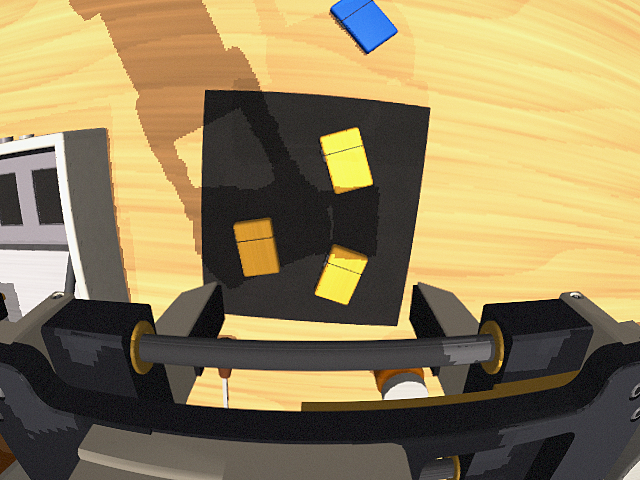

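Three brass cases are in clear view at (346,160), (257,247) and (340,274), and the fits match the known sizes. I'll pick the one at (257,247) first.

```bash
python3 to.py 533.4 280.9 104 -2.916
```

```text
[-0.375 -0.599  0.987] [-0.0002  0.0005 -0.0467] [491.1 337.7 202.6] [-3.1412e+00  1.7000e-03 -3.0626e+00]
```

```bash
M="python3 -m handwheel"
$M '-.37 -.6 .97 0 0 -.0467 .5;-.37 -.6 .97 0 0 -.0467 .5;-.37 -.6 .97 0 0 -.0467 .5;-.37 -.6 .97 0 0 -.0467 .5;-.37 -.6 .97 0 0 -.0467 .5;-.37 -.6 .97 0 0 -.0467 .5;-.37 -.6 .97 0 0 -.0467 .5'
python3 to.py 533.4 280.9 6 -2.916
python3 -c "
from wc import *
brass(wrist())"; python3 to.py 533.4 280.9 6 -2.916
```

```text
time: 17.03
tool_pos: [532.8, 282.4, 107.3]
tcp_rot: [3.141, 0.005, -2.915]
contact_force: [-0.4, -0.8, -0.0]
grip_width: 68.5
finger_force: 0.0
[ 0.002 -0.017  1.013] [0.0002 0.0015 0.0002] [532.8 282.4 107.3] [ 3.1408  0.0047 -2.9155]
px [452.9 142.9] rect [440.  359.8  56.8  40.6] fit [438.9 361.9] yaw 0.368 mismatch 248/4105
px [313.5 239.2] rect [532.1 280.3  58.3  37.9] fit [533.9 280.6] yaw 0.221 mismatch 118/4123
px [424.7 274.8] rect [542.8 368.6  41.9  33.3] fit [554.9 382.9] yaw 0.847 mismatch 1434/1634
px [512.9 473.8] rect [781.8 605.1  48.4  27.4] fit [818.4 621.8] yaw 0.831 mismatch 63/207
[-0.    -0.02   1.011] [0.0002 0.0014 0.0004] [532.5 282.7 107.1] [ 3.1409  0.0043 -2.9148]
```

```bash
M="python3 -m handwheel"
$M '0 -.02 .3 0 0 0 .5;0 -.02 .6 0 0 0 .5;0 -.02 .85 0 0 0 .5;0 -.02 .99 0 0 0 .5;0 -.02 .99 0 0 0 .5;0 -.02 .99 0 0 0 .5'
$M '0 0 .02 0 0 0 -.1;0 0 .02 0 0 0 -.2;0 0 .02 0 0 0 -1;0 0 .02 0 0 0 -1;0 0 .02 0 0 0 -1;0 0 .02 0 0 0 -1;0 0 .02 0 0 0 -1;0 0 .02 0 0 0 -1'
```

```text
time: 17.58
tool_pos: [532.1, 280.8, 6.4]
tcp_rot: [3.141, 0.001, -2.914]
contact_force: [-0.3, -0.3, -0.1]
grip_width: 69.0
finger_force: 0.0
time: 18.25
tool_pos: [532.2, 280.2, 4.1]
tcp_rot: [3.141, 0.001, -2.915]
contact_force: [-0.5, -0.4, 5.3]
grip_width: 37.4
finger_force: 30.0
```

```bash
M="python3 -m handwheel"
$M '0 0 -.3 0 0 0 -1;0 0 -.6 0 0 0 -1;0 0 -.9 0 0 0 -1;0 0 -1 0 0 0 -1;0 0 -1 0 0 .0467 -1;0 0 -1 0 0 .0467 -1;0 0 -1 0 0 .0467 -1'
$M '0 0 -.3 0 0 0 -1;0 0 -.6 0 0 0 -1;0 0 -.7 0 0 0 -1;0 0 -.7 0 0 0 -1'
python3 to.py 496.4 -87.2 175 -3.0625
```

```text
time: 18.83
tool_pos: [531.3, 279.9, 102.5]
tcp_rot: [-3.141, -0.002, -3.061]
contact_force: [-0.5, -0.6, -1.0]
grip_width: 37.9
finger_force: 30.0
time: 19.17
tool_pos: [533.2, 280.6, 175.4]
tcp_rot: [3.14, 0.004, -3.06]
contact_force: [1.1, 0.5, -0.9]
grip_width: 37.6
finger_force: 30.0
[ 0.668 -3.635 -0.004] [0.0004 0.0013 0.0009] [533.2 280.6 175.4] [ 3.1404  0.0042 -3.0596]
```

```bash
M="python3 -m handwheel"
$M '.2 -.95 0 0 0 0 -1;.2 -.95 0 0 0 0 -1;.2 -.95 0 0 0 0 -1;.2 -.95 0 0 0 0 -1' >/dev/null
$M '.2 -.95 0 0 0 0 -1;.2 -.95 0 0 0 0 -1;.2 -.95 0 0 0 0 -1;.2 -.95 0 0 0 0 -1' >/dev/null
$M '.26 -.95 0 0 0 0 -1;.26 -.95 0 0 0 0 -1;.26 -.95 0 0 0 0 -1;.26 -.95 0 0 0 0 -1' >/dev/null
$M '0 -.78 0 0 0 0 -1;0 -.78 0 0 0 0 -1;0 -.78 0 0 0 0 -1;0 -.78 0 0 0 0 -1;0 -.78 0 0 0 0 -1'
python3 - <<'E'
from wc import *
p=wrist('w4.png')
print('held');brass(p,z=175+9)
g=cv2.cvtColor(p['frame'],cv2.COLOR_RGB2GRAY);m=(g<48).astype(np.uint8);m[300:]=0
n,l,s,c=cv2.connectedComponentsWithStats(m)
for i in range(1,n):
    if 400<s[i,4]<6000:
        ct=max(cv2.findContours((l==i).astype(np.uint8),0,1)[0],key=cv2.contourArea)[:,0].astype(float)
        for z in (40,106):
            r=cv2.minAreaRect(np.array([atz(p,q,z)[:2] for q in ct],np.float32));print(s[i],z,np.array(r[0]),np.array(r[1]),r[2])
print(bot.get_obs()['tool_pos'],bot.get_obs()['tcp_rot'])
E
```

```text
time: 20.58
tool_pos: [495.4, -85.2, 172.8]
tcp_rot: [3.14, -0.001, -3.061]
contact_force: [-0.1, -0.1, 0.1]
grip_width: 37.6
finger_force: 30.0
held
px [113.9 375.9] rect [ 548.9 -195.7   28.7   21.6] fit [ 546.2 -188.1] yaw 0.118 mismatch 1462/1159
[ 569  141   71  159 3083] 40 [466.3 239.4] [115. 167.] 89.9696273803711
[ 569  141   71  159 3083] 106 [453.7 163.8] [ 88.9 129. ] 89.9696273803711
[213 145 135   8 524] 40 [ 432.7 -119.5] [  4.3 106. ] 4.7752366065979
[213 145 135   8 524] 106 [ 427.8 -113.4] [ 3.4 81.9] 4.775221824645996
[ 21 165  29  35 876] 40 [ 469.2 -362.5] [40.7 35. ] 83.17447662353516
[ 21 165  29  35 876] 106 [ 456. -301.] [31.5 27. ] 83.17449188232422
[ 170  174   29  126 1353] 40 [ 515.2 -201.8] [113.3  23. ] 5.494524002075195
[ 170  174   29  126 1353] 106 [ 491.5 -176.9] [87.5 17.8] 5.494516849517822
[497 178  30 122 939] 40 [493.5  92.7] [117.8  19.8] 7.482783317565918
[497 178  30 122 939] 106 [474.8  50.6] [91.  15.3] 7.482789039611816
[ 204  193   52   70 3186] 40 [ 501.5 -157. ] [59.4 41.3] 4.8680419921875
[ 204  193   52   70 3186] 106 [ 480.9 -142.3] [45.9 31.9] 4.868035793304443
[ 289  193   50   60 2879] 40 [491.4 -87.6] [49.7 39.9] 4.6339802742004395
[ 289  193   50   60 2879] 106 [473.2 -88.7] [38.4 30.8] 4.634000301361084
[ 372  193   47   70 1900] 40 [490.3 -18.6] [59.5 39.8] 4.86964750289917
[ 372  193   47   70 1900] 106 [472.3 -35.4] [45.9 30.8] 4.869645118713379
[452 195  46  63 605] 40 [482.7  51. ] [55.7 39.1] 3.554178476333618
[452 195  46  63 605] 106 [466.4  18.3] [43.  30.2] 3.5541694164276123
[495.3 -85.  173. ] [ 3.1 -0.  -3.1]
```

View pics/w4.png

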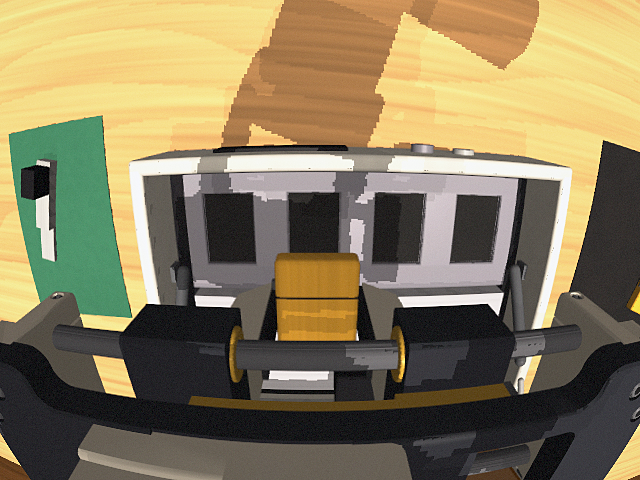

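The wrist view confirms the case is held square, with its front edge at row 254 and columns 276–359. Pockets 0 and 2 at (229,228) and (398,228) match the first measurement within 1 mm.

```bash
python3 - <<'E'
from wc import *
p=wrist();o=bot.get_obs();t=o['tool_pos'];B=R.from_euler('xyz',o['tcp_rot'])
for px in((276,262),(359,262),(317.5,254)):
    print(B.inv().apply(atz(p,px,t[2]+9)-t))
E
python3 to.py 495 -87.6 75 -3.0625
```

```text
[ 26.2 -17.4  -9. ]
[26.1 18.2 -9. ]
[29.8  0.4 -9. ]
[ 0.004 -0.026  0.981] [ 0.0003 -0.0002  0.0009] [495.2 -85.  173.1] [ 3.1406e+00 -6.0000e-04 -3.0596e+00]
```

```bash
M="python3 -m handwheel"
$M '.011 -.026 .3 0 0 0 -1;.011 -.026 .6 0 0 0 -1;.011 -.026 .9 0 0 0 -1;.011 -.026 .98 0 0 0 -1;.011 -.026 .98 0 0 0 -1;.011 -.026 .98 0 0 0 -1'
$M '0 0 .1 0 0 0 -1;0 0 .2 0 0 0 -1;0 0 .28 0 0 0 -1;0 0 .28 0 0 0 -1;0 0 .28 0 0 0 -1;0 0 .28 0 0 0 -1'
```

```text
time: 21.18
tool_pos: [494.8, -89.0, 76.2]
tcp_rot: [3.142, 0.0, -3.061]
contact_force: [1.0, -0.1, -0.1]
grip_width: 37.8
finger_force: 30.0
time: 21.68
tool_pos: [494.4, -89.8, 47.7]
tcp_rot: [3.142, 0.0, -3.062]
contact_force: [-0.6, 0.8, -1.4]
grip_width: 37.8
finger_force: 30.0
```

```bash
for i in 1 2; do python3 to.py 494.3 -87.6 44 -3.0625; done; python3 -m handwheel '0 0 0 0 0 0 -1;0 0 0 0 0 0 -1;0 0 0 0 0 0 -1;0 0 0 0 0 0 -1' ; python3 to.py 494.3 -87.6 44 -3.0625
```

```text
[-0.001  0.022  0.037] [0.     0.0001 0.0002] [494.4 -89.8  47.7] [ 3.1416e+00  2.0000e-04 -3.0619e+00]
[-0.001  0.022  0.037] [0.     0.0001 0.0002] [494.4 -89.8  47.7] [ 3.1416e+00  2.0000e-04 -3.0619e+00]
time: 22.02
tool_pos: [494.4, -89.7, 47.7]
tcp_rot: [-3.141, 0.0, -3.062]
contact_force: [0.3, 0.2, -0.5]
grip_width: 38.0
finger_force: 30.0
[-0.001  0.021  0.037] [-0.      0.0001  0.0002] [494.4 -89.7  47.7] [-3.1415e+00  5.0000e-04 -3.0617e+00]
```

```bash
M="python3 -m handwheel"
$M '0 .021 0 0 0 0 -1;0 .021 0 0 0 0 -1;0 .021 .02 0 0 0 -1;0 .021 .034 0 0 0 -1;0 .021 .034 0 0 0 -1;0 .021 .034 0 0 0 -1;0 .021 .034 0 0 0 -1;0 .021 .034 0 0 0 -1'
```

```text
time: 22.68
tool_pos: [494.1, -87.6, 44.1]
tcp_rot: [3.142, 0.0, -3.062]
contact_force: [-0.1, -0.3, -0.6]
grip_width: 37.4
finger_force: 30.0
```

```bash
M="python3 -m handwheel"
$M '0 0 .01 0 0 0 -1;0 0 .01 0 0 0 -1;0 0 .01 0 0 0 .0;0 0 .01 0 0 0 0;0 0 .01 0 0 0 0;0 0 .01 0 0 0 0.1;0 0 .01 0 0 0 0.1;0 0 .01 0 0 0 0.1'
$M '0 0 -.3 0 0 0 .1;0 0 -.6 0 0 0 .1;0 0 -.9 0 0 0 .1;0 0 -1 0 0 0 .1;0 0 -1 0 0 0 .1'
$M '.7 0 -.3 0 0 0 .5;.7 0 -.6 0 0 0 .5;.7 0 -.6 0 0 0 .5;.7 0 -.6 0 0 0 .5;.7 0 -.6 0 0 0 .5'
python3 -c "
from wc import *
brass(wrist('w5.png'),z=51)"
python3 to.py 439 361.9 200 -2.78
```

```text
time: 23.35
tool_pos: [494.1, -87.6, 43.1]
tcp_rot: [3.142, 0.0, -3.062]
contact_force: [0.4, -0.2, 0.1]
grip_width: 50.7
finger_force: 0.0
time: 23.77
tool_pos: [495.8, -88.1, 146.1]
tcp_rot: [-3.139, 0.006, -3.062]
contact_force: [-0.5, -0.1, 0.6]
grip_width: 50.5
finger_force: 0.0
time: 24.18
tool_pos: [424.7, -93.3, 202.7]
tcp_rot: [-3.141, 0.001, -3.062]
contact_force: [0.8, 0.2, 0.3]
grip_width: 68.7
finger_force: 0.0
px [316.8 291.4] rect [492.3 -87.3  59.7  37.3] fit [495.7 -87.3] yaw 0.064 mismatch 127/2345
px [177.7 350.3] rect [ 577.5 -227.    74.4   21.6] fit [ 582.6 -219.2] yaw -0.179 mismatch 900/584
px [455.6 350.2] rect [554.6  63.5  74.4  21.1] fit [559.1  89.2] yaw 0.146 mismatch 699/571
[-0.505  4.524  0.023] [ 0.0002 -0.0001 -0.0898] [424.6 -93.1 202. ] [ 3.1411e+00 -4.0000e-04 -3.0620e+00]
```

View pics/w5.png

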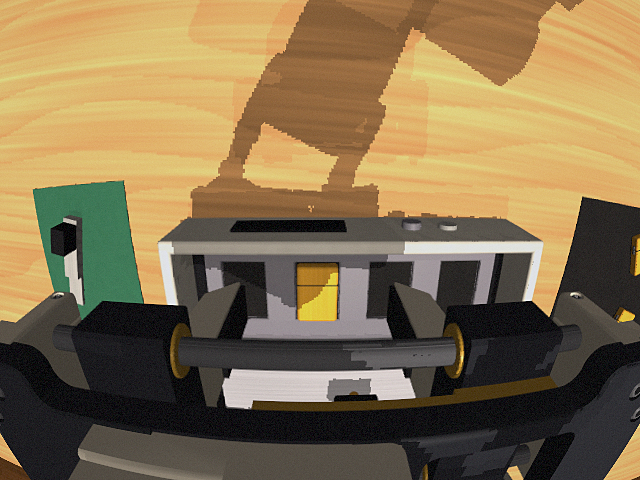

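The first case (317,291) lies in pocket 1 within its outline, and the fit gives (495.7,-87.3). Next case.

```bash
M="python3 -m handwheel"
$M '0 .95 0 0 0 0 .5;0 .95 0 0 0 0 .5;0 .95 0 0 0 0 .5;0 .95 0 0 0 0 .5' >/dev/null
$M '0 .95 0 0 0 0 .5;0 .95 0 0 0 0 .5;0 .95 0 0 0 0 .5;0 .95 0 0 0 0 .5' >/dev/null
$M '0 .95 0 0 0 0 .5;0 .95 0 0 0 0 .5;0 .95 0 0 0 0 .5;0 .95 0 0 0 0 .5' >/dev/null
$M '-.2 .95 0 0 0 0 .5;-.2 .95 0 0 0 0 .5;-.2 .95 0 0 0 0 .5;-.2 .95 0 0 0 0 .5' >/dev/null
$M '-.3 .72 0 0 0 -.09 .5;-.3 .72 0 0 0 -.09 .5;-.3 .72 .3 0 0 -.09 .5;-.3 .72 .6 0 0 -.09 .5;-.3 .72 .9 0 0 -.09 .5;-.3 .72 .9 0 0 -.09 .5;-.3 .72 .9 0 0 -.09 .5;-.3 .72 .9 0 0 -.09 .5'
python3 -c "
from wc import *
brass(wrist())"
python3 to.py 439 361.9 6 -2.78
```

```text
time: 26.23
tool_pos: [439.5, 360.5, 114.6]
tcp_rot: [3.142, 0.002, -2.78]
contact_force: [-0.2, 0.2, 0.6]
grip_width: 69.4
finger_force: 0.0
px [318.  236.2] rect [437.7 361.2  58.   37.9] fit [439.1 361.8] yaw 0.364 mismatch 138/3899
px [270.  376.6] rect [577.4 367.8  45.5  24.2] fit [554.5 366. ] yaw -0.167 mismatch 525/643
px [513.  473.6] rect [656.2 719.3  54.6  24.3] fit [684.3 746.5] yaw 0.950 mismatch 70/209
[0.006 0.01  1.091] [0.0001 0.001  0.    ] [439.7 361.  115.1] [ 3.1412  0.0032 -2.7799]
```

```bash
M="python3 -m handwheel"
$M '0 0 .3 0 0 0 .5;0 .01 .6 0 0 0 .5;0 .01 .85 0 0 0 .5;0 .01 .95 0 0 0 .5;0 .01 .95 0 0 0 .5;0 .01 .95 0 0 0 .5;0 .01 .95 0 0 0 .5;0 .01 .95 0 0 0 .5'
$M '0 0 .13 0 0 0 .5;0 0 .13 0 0 0 .5;0 0 .13 0 0 0 .5;0 0 .13 0 0 0 .5;0 0 .13 0 0 0 .5;0 0 .13 0 0 0 .5'
```

```text
time: 26.95
tool_pos: [439.0, 363.0, 20.2]
tcp_rot: [3.141, 0.004, -2.779]
contact_force: [0.3, 0.8, -0.0]
grip_width: 68.9
finger_force: 0.0
time: 27.45
tool_pos: [438.0, 362.5, 5.8]
tcp_rot: [3.141, 0.001, -2.779]
contact_force: [-0.7, 0.1, 0.2]
grip_width: 68.6
finger_force: 0.0
```

```bash
M="python3 -m handwheel"
$M '0 0 0 0 0 0 -.2;0 0 0 0 0 0 -.4;0 0 0 0 0 0 -1;0 0 0 0 0 0 -1;0 0 0 0 0 0 -1;0 0 0 0 0 0 -1;0 0 0 0 0 0 -1;0 0 0 0 0 0 -1'
$M '0 0 -.3 0 0 0 -1;0 0 -.6 0 0 0 -1;0 0 -.9 0 0 0 -1;0 0 -1 0 0 .09 -1;0 0 -1 0 0 .09 -1;0 0 -1 0 0 .09 -1;0 0 -1 0 0 .09 -1;0 0 -1 0 0 .09 -1'
$M '0 0 -.3 0 0 0 -1;0 0 -.6 0 0 0 -1;0 0 -.7 0 0 0 -1;0 0 -.7 0 0 0 -1;0 0 -.7 0 0 0 -1'
python3 to.py 489.7 -18.2 150 -3.0625
```

```text
time: 28.12
tool_pos: [437.7, 362.3, 5.1]
tcp_rot: [3.142, 0.0, -2.779]
contact_force: [0.0, 0.3, 0.8]
grip_width: 37.3
finger_force: 30.0
time: 28.78
tool_pos: [437.5, 362.2, 105.0]
tcp_rot: [-3.141, -0.0, -3.06]
contact_force: [0.1, 0.1, -0.9]
grip_width: 37.5
finger_force: 30.0
time: 29.2
tool_pos: [437.5, 362.2, 174.6]
tcp_rot: [3.142, -0.0, -3.061]
contact_force: [0.2, -0.1, -1.0]
grip_width: 37.7
finger_force: 30.0
[-0.214 -3.834  0.246] [ 0.     -0.      0.0005] [437.5 362.2 174.6] [ 3.1415 -0.     -3.061 ]
```

```bash
M="python3 -m handwheel"
$M '0 -.95 0 0 0 0 -1;0 -.95 0 0 0 0 -1;0 -.95 0 0 0 0 -1;0 -.95 0 0 0 0 -1' >/dev/null
$M '0 -.95 0 0 0 0 -1;0 -.95 0 0 0 0 -1;0 -.95 0 0 0 0 -1;0 -.95 0 0 0 0 -1' >/dev/null
$M '-.1 -.97 0 0 0 0 -1;-.1 -.97 0 0 0 0 -1;-.1 -.97 0 0 0 0 -1;-.1 -.97 0 0 0 0 -1' >/dev/null
$M '-.11 -.97 0 0 0 0 -1;-.11 -.97 0 0 0 0 -1;-.11 -.97 0 0 0 0 -1;-.11 -.97 0.2 0 0 0 -1;-.11 -.97 .2 0 0 0 -1;-.11 -.97 .2 0 0 0 -1;-.11 -.97 .2 0 0 0 -1;-.11 -.97 .2 0 0 0 -1' >/dev/null
$M '0 0 .3 0 0 0 -1;0 0 .6 0 0 0 -1;0 0 .9 0 0 0 -1;0 0 .95 0 0 0 -1;0 0 .95 0 0 0 -1;0 0 .95 0 0 0 -1;0 0 .95 0 0 0 -1;0 0 .95 0 0 0 -1'
$M '0 0 0 0 0 0 -1;0 0 0 0 0 0 -1;0 0 0 0 0 0 -1;0 0 0 0 0 0 -1'
python3 to.py 489.7 -18.2 45 -3.0625
```

```text
time: 31.53
tool_pos: [490.5, -18.9, 61.9]
tcp_rot: [-3.141, 0.003, -3.061]
contact_force: [-0.6, 1.1, -0.3]
grip_width: 37.7
finger_force: 30.0
time: 31.87
tool_pos: [489.4, -18.8, 60.4]
tcp_rot: [-3.142, 0.0, -3.062]
contact_force: [1.0, -0.4, -0.3]
grip_width: 37.8
finger_force: 30.0
[-0.003  0.006  0.154] [-0.      0.0002  0.0002] [489.4 -18.8  60.4] [-3.1415e+00  5.0000e-04 -3.0617e+00]
```

```bash
M="python3 -m handwheel"
$M '0 .005 .05 0 0 0 -1;0 .005 .1 0 0 0 -1;0 .005 .15 0 0 0 -1;0 .005 .165 0 0 0 -1;0 .005 .165 0 0 0 -1;0 .005 .165 0 0 0 -1;0 .005 .165 0 0 0 -1;0 .005 .165 0 0 0 -1'
$M '0 0 0 0 0 0 0;0 0 0 0 0 0 0;0 0 0 0 0 0 0;0 0 0 0 0 0 0;0 0 0 0 0 0 .1;0 0 0 0 0 0 .1'
$M '0 0 -.3 0 0 0 .1;0 0 -.6 0 0 0 .1;0 0 -.9 0 0 0 .1;0 0 -1 0 0 0 .1;0 0 -1 0 0 0 .1'
$M '.7 0 -.3 0 0 0 .5;.7 0 -.6 0 0 0 .5;.7 0 -.6 0 0 0 .5;.7 0 -.6 0 0 0 .5;.7 0 -.6 0 0 0 .5;.7 0 -.6 0 0 0 .5'
python3 -c "
from wc import *
brass(wrist('w6.png'),z=51)"
python3 to.py 556.9 367.7 200 -3.4146
```

```text
time: 32.53
tool_pos: [489.2, -18.3, 43.4]
tcp_rot: [3.141, -0.0, -3.062]
contact_force: [-0.1, 0.9, -0.8]
grip_width: 37.6
finger_force: 30.0
time: 33.03
tool_pos: [489.3, -18.3, 43.6]
tcp_rot: [3.142, 0.0, -3.062]
contact_force: [0.7, -0.2, 0.3]
grip_width: 50.3
finger_force: 0.0
time: 33.45
tool_pos: [491.0, -18.6, 146.5]
tcp_rot: [-3.14, 0.006, -3.062]
contact_force: [1.2, -1.5, -0.7]
grip_width: 50.4
finger_force: 0.0
time: 33.95
tool_pos: [419.8, -23.8, 202.4]
tcp_rot: [3.141, -0.001, -3.062]
contact_force: [-0.2, -0.0, -0.8]
grip_width: 68.6
finger_force: 0.0
px [247.5 285.5] rect [492.  -86.3  59.3  38.6] fit [496.1 -87.4] yaw 0.068 mismatch 908/1555
px [316.5 291.9] rect [487.9 -18.3  59.   37.6] fit [491.1 -18. ] yaw 0.080 mismatch 141/2335
px [177.2 350.5] rect [ 572.1 -157.9   74.    22. ] fit [ 576.9 -149.2] yaw -0.195 mismatch 877/567
px [456.  350.1] rect [549.  133.4  74.6  22.1] fit [551.6 158.7] yaw 0.192 mismatch 727/577
px [512.8 473.7] rect [794.5 321.8  58.4  33.1] fit [828.2 330.2] yaw 0.701 mismatch 60/210
[-1.68   3.793  0.022] [ 1.000e-04 -6.000e-04  1.123e-01] [419.7 -23.8 202.2] [ 3.1408e+00 -1.7000e-03 -3.0617e+00]
```

```bash
M="python3 -m handwheel"
$M '-.2 .95 0 0 0 0 .5;-.2 .95 0 0 0 0 .5;-.2 .95 0 0 0 0 .5;-.2 .95 0 0 0 0 .5' >/dev/null
$M '-.5 .95 0 0 0 0 .5;-.5 .95 0 0 0 0 .5;-.5 .95 0 0 0 0 .5;-.5 .95 0 0 0 0 .5' >/dev/null
$M '-.5 .95 0 0 0 0 .5;-.5 .95 0 0 0 0 .5;-.5 .95 0 0 0 0 .5;-.5 .95 0 0 0 0 .5' >/dev/null
$M '-.48 .94 0 0 0 .112 .5;-.48 .94 0 0 0 .112 .5;-.48 .94 .3 0 0 .112 .5;-.48 .94 .6 0 0 .112 .5;-.48 .94 .9 0 0 .112 .5;-.48 .94 .9 0 0 .112 .5;-.48 .94 .9 0 0 .112 .5;-.48 .94 .9 0 0 .112 .5'
python3 -c "
from wc import *
brass(wrist())"
python3 to.py 556.9 367.7 6 -3.4146
```

```text
time: 35.67
tool_pos: [557.8, 366.6, 115.0]
tcp_rot: [3.141, 0.001, 2.869]
contact_force: [-0.5, -0.5, 0.2]
grip_width: 68.6
finger_force: 0.0
px [318.4 234.3] rect [555.4 368.5  57.7  37.7] fit [557. 368.] yaw -0.264 mismatch 145/3886
px [512.9 473.6] rect [945.3 526.2  54.6  25.4] fit [978.7 515.1] yaw 1.521 mismatch 104/212
[1.7e-02 1.0e-03 1.1e+00] [0.0007 0.0009 0.0001] [558.2 367.  116. ] [3.1393e+00 2.7000e-03 2.8688e+00]
```

```bash
M="python3 -m handwheel"
$M '0 0 .3 0 0 0 .5;0 .01 .6 0 0 0 .5;0 .01 .85 0 0 0 .5;0 .01 .95 0 0 0 .5;0 .01 .95 0 0 0 .5;0 .01 .95 0 0 0 .5;0 .01 .95 0 0 0 .5;0 .01 .95 0 0 0 .5'
$M '0 0 .13 0 0 0 .5;0 0 .13 0 0 0 .5;0 0 .13 0 0 0 .5;0 0 .13 0 0 0 .5;0 0 .13 0 0 0 .5;0 0 .13 0 0 0 .5'
python3 to.py 557 368 6 -3.4056
$M '0 0 0 0 0 0 -.2;0 0 0 0 0 0 -.4;0 0 0 0 0 0 -1;0 0 0 0 0 0 -1;0 0 0 0 0 0 -1;0 0 0 0 0 0 -1;0 0 0 0 0 0 -1;0 0 0 0 0 0 -1'
python3 to.py 557 368 6 -3.4056
```

```text
time: 36.38
tool_pos: [558.3, 368.9, 21.2]
tcp_rot: [3.139, 0.003, 2.87]
contact_force: [0.4, -0.0, -0.6]
grip_width: 68.9
finger_force: 0.0
time: 36.88
tool_pos: [557.1, 368.4, 5.8]
tcp_rot: [3.141, 0.0, 2.87]
contact_force: [0.3, -0.4, 0.6]
grip_width: 69.2
finger_force: 0.0
[-0.    -0.004 -0.002] [ 0.0001  0.0001 -0.0025] [557.1 368.4   5.8] [3.1412e+00 3.0000e-04 2.8697e+00]
time: 37.55
tool_pos: [557.0, 368.3, 5.7]
tcp_rot: [3.142, 0.0, 2.87]
contact_force: [-0.7, -0.6, 0.9]
grip_width: 37.3
finger_force: 30.0
[-0.001 -0.003 -0.003] [ 0.      0.     -0.0025] [557.  368.3   5.7] [3.1415 0.     2.8696]
```

```bash
M="python3 -m handwheel"
$M '0 0 -.3 0 0 0 -1;0 0 -.6 0 0 0 -1;0 0 -.9 0 0 0 -1;0 0 -1 0 0 -.112 -1;0 0 -1 0 0 -.112 -1;0 0 -1 0 0 -.112 -1;0 0 -1 0 0 -.112 -1;0 0 -1 0 0 -.112 -1'
$M '0 0 -.3 0 0 0 -1;0 0 -.6 0 0 0 -1;0 0 -.6 0 0 0 -1;0 0 -.6 0 0 0 -1;0 0 -.6 0 0 0 -1'
python3 to.py 485.2 52 150 -3.0625
```

```text
time: 38.22
tool_pos: [556.8, 368.2, 105.4]
tcp_rot: [-3.142, -0.0, -3.065]
contact_force: [0.9, 0.6, -0.2]
grip_width: 37.6
finger_force: 30.0
time: 38.63
tool_pos: [556.5, 368.1, 164.8]
tcp_rot: [-3.141, -0.001, -3.064]
contact_force: [0.1, 0.4, -1.0]
grip_width: 37.4
finger_force: 30.0
[ 0.957 -3.095  0.15 ] [-0.0001 -0.0004 -0.0003] [556.5 368.1 164.8] [-3.1411e+00 -1.2000e-03 -3.0635e+00]
```

```bash
M="python3 -m handwheel"
$M '.5 -.78 0 0 0 0 -1;.5 -.78 0 0 0 0 -1;.5 -.78 0 0 0 0 -1;.5 -.78 0 0 0 0 -1' >/dev/null
$M '.457 -.77 0 0 0 0 -1;.457 -.77 0 0 0 0 -1;.457 -.77 0 0 0 0 -1;.457 -.77 0 0 0 0 -1' >/dev/null
$M '0 -.77 0 0 0 0 -1;0 -.77 0 0 0 0 -1;0 -.77 0 0 0 0 -1;0 -.77 0 0 0 0 -1' >/dev/null
$M '0 -.775 0 0 0 0 -1;0 -.775 0 0 0 0 -1;0 -.775 0 0 0 0 -1;0 -.775 0.1 0 0 0 -1;0 -.775 .1 0 0 0 -1;0 -.775 .1 0 0 0 -1;0 -.775 .1 0 0 0 -1;0 -.775 .1 0 0 0 -1' >/dev/null
$M '0 0 .3 0 0 0 -1;0 0 .6 0 0 0 -1;0 0 .9 0 0 0 -1;0 0 .95 0 0 0 -1;0 0 .95 0 0 0 -1;0 0 .95 0 0 0 -1;0 0 .95 0 0 0 -1;0 0 .95 0 0 0 -1'
$M '0 0 0 0 0 0 -1;0 0 0 0 0 0 -1;0 0 0 0 0 0 -1;0 0 0 0 0 0 -1'
python3 to.py 485.2 52 44 -3.0625
```

```text
time: 40.97
tool_pos: [487.5, 52.2, 62.3]
tcp_rot: [-3.141, 0.003, -3.062]
contact_force: [0.3, -0.4, -1.1]
grip_width: 37.3
finger_force: 30.0
time: 41.3
tool_pos: [486.4, 52.1, 60.9]
tcp_rot: [3.142, 0.001, -3.062]
contact_force: [0.5, -0.1, -1.2]
grip_width: 37.6
finger_force: 30.0
[ 0.012 -0.     0.169] [0.     0.0002 0.0002] [486.4  52.1  60.9] [ 3.1416e+00  6.0000e-04 -3.0618e+00]
```

```bash
M="python3 -m handwheel"
$M '.01 0 .05 0 0 0 -1;.01 0 .1 0 0 0 -1;.01 0 .15 0 0 0 -1;.01 0 .17 0 0 0 -1;.01 0 .17 0 0 0 -1;.01 0 .17 0 0 0 -1;.01 0 .17 0 0 0 -1;.01 0 .17 0 0 0 -1'
$M '0 0 0 0 0 0 0;0 0 0 0 0 0 0;0 0 0 0 0 0 0;0 0 0 0 0 0 0;0 0 0 0 0 0 .1;0 0 0 0 0 0 .1'
$M '0 0 -.3 0 0 0 .1;0 0 -.6 0 0 0 .1;0 0 -.9 0 0 0 .1;0 0 -1 0 0 0 .1;0 0 -1 0 0 0 .1'
$M '.7 0 -.3 0 0 0 .5;.7 0 -.6 0 0 0 .5;.7 0 -.6 0 0 0 .5;.7 0 -.6 0 0 0 .5;.7 0 -.6 0 0 0 .5;.7 0 -.6 0 0 0 .5'
python3 - <<'E'
from cases import *
from wc import brass
brass(wrist('w7.png'),z=51)
for n in('scene','side'):
    p=snap(n,n+'7.png');print(n);find(p,('gauge',))
    for t in('gauge_grip','gauge_step','mat','loupe'):
        print(t,[(np.round(d['centre'],1),round(d['score'],2),atz(p,d['centre'],{'gauge_grip':28,'gauge_step':10,'mat':1,'loupe':15}[t])) for d in viewer.recognise(t,p)][:2])
E
python3 to.py 480 -370 200 -3.0625
```

```text
time: 41.97
tool_pos: [484.8, 52.1, 43.6]
tcp_rot: [3.141, -0.001, -3.062]
contact_force: [-3.3, 0.1, 5.7]
grip_width: 37.3
finger_force: 30.0
time: 42.47
tool_pos: [485.3, 52.1, 43.5]
tcp_rot: [3.141, -0.0, -3.062]
contact_force: [0.3, -0.1, -0.1]
grip_width: 50.0
finger_force: 0.0
time: 42.88
tool_pos: [487.1, 52.0, 146.5]
tcp_rot: [-3.141, 0.006, -3.062]
contact_force: [0.6, -0.5, 0.4]
grip_width: 50.5
finger_force: 0.0
time: 43.38
tool_pos: [415.8, 46.5, 202.4]
tcp_rot: [3.141, -0.001, -3.062]
contact_force: [-0.5, 0.6, 0.2]
grip_width: 69.0
finger_force: 0.0
px [175.2 283.4] rect [491.5 -84.6  57.4  40.6] fit [496.4 -86.9] yaw 0.041 mismatch 532/1740
px [246.2 284. ] rect [487.1 -16.8  59.2  39. ] fit [490.  -18.1] yaw 0.067 mismatch 890/1585
px [316.6 290.2] rect [482.   51.9  58.7  37.6] fit [485.2  52.2] yaw 0.079 mismatch 134/2358
px [177.4 350.3] rect [568.  -87.4  74.5  22.5] fit [571.8 -79. ] yaw -0.176 mismatch 912/589
px [455.9 350.4] rect [544.8 203.6  74.2  22.1] fit [549.  228.8] yaw 0.177 mismatch 733/586
px [512.9 473.7] rect [790.5 392.   58.4  33.1] fit [826.5 40
[... 630 characters left out ...]
trpx [395. 416.]
gauge 0.68 hsv 14.0 40.0 98.0 xy [677.7 149.6] LxW [713.3 523. ] long-axis deg -85.5 centrpx [375. 257.]
gauge_grip [(array([392.5, 412.3]), 0.79, array([ 501. , -380.3,   28. ])), (array([376.4, 253.1]), 0.39, array([648.8,   1.6,  28. ]))]
gauge_step [(array([394.5, 413.3]), 0.63, array([ 508.6, -379.1,   10. ])), (array([408.8, 204.8]), 0.24, array([820.1, 138.1,  10. ]))]
mat [(array([396.6, 402. ]), 0.95, array([ 526.1, -357.2,    1. ])), (array([325.9, 272.8]), 0.38, array([510.4,   9.3,   1. ]))]
loupe [(array([467.1, 387.8]), 0.79, array([ 676.4, -388.6,   15. ]))]
[-0.31  -4.203  0.036] [0.     0.0001 0.0003] [415.5  46.5 203.7] [ 3.1415e+00  2.0000e-04 -3.0617e+00]
```

```bash
M="python3 -m handwheel"
$M '-.05 -.9 0 0 0 0 .5;-.05 -.9 0 0 0 0 .5;-.05 -.9 0 0 0 0 .5;-.05 -.9 0 0 0 0 .5' >/dev/null
$M '-.05 -.9 0 0 0 0 .5;-.05 -.9 0 0 0 0 .5;-.05 -.9 0 0 0 0 .5;-.05 -.9 0 0 0 0 .5' >/dev/null
$M '-.05 -.9 0 0 0 0 .5;-.05 -.9 0 0 0 0 .5;-.05 -.9 0 0 0 0 .5;-.05 -.9 0 0 0 0 .5' >/dev/null
$M '-.05 -.9 0 0 0 0 .5;-.05 -.9 0 0 0 0 .5;-.05 -.9 0 0 0 0 .5;-.05 -.9 0 0 0 0 .5' >/dev/null
$M '0 -.6 0 0 0 0 .5;0 -.6 0 0 0 0 .5;0 -.6 0 0 0 0 .5;0 -.6 0 0 0 0 .5;0 -.6 0 0 0 0 .5;0 -.6 0 0 0 0 .5;0 -.6 0 0 0 0 .5'
python3 - <<'E'
from cases import *
p=wrist('w8.png');find(p,('gauge','gauge_grip'))
E
```

```text
time: 45.95
tool_pos: [469.3, -368.8, 203.9]
tcp_rot: [3.141, 0.0, -3.06]
contact_force: [0.0, 0.5, -0.5]
grip_width: 68.8
finger_force: 0.0
gauge 0.71 hsv 21.0 27.0 127.0 xy [ 507.2 -379.8] LxW [116.4  23.4] long-axis deg -8.4 centrpx [304. 240.]
gauge 0.59 hsv 30.0 21.0 97.0 xy [498.2 -38.8] LxW [380.2 169.6] long-axis deg 86.2 centrpx [535. 251.]
gauge_grip 0.89 hsv 21.0 26.0 128.0 xy [ 506.6 -380. ] LxW [115.2  22.9] long-axis deg -8.9 centrpx [306. 240.]
gauge_grip 0.58 hsv 24.0 187.0 225.0 xy [509.1 -54.6] LxW [65.9 52. ] long-axis deg 3.5 centrpx [567. 264.]
```

View pics/w8.png

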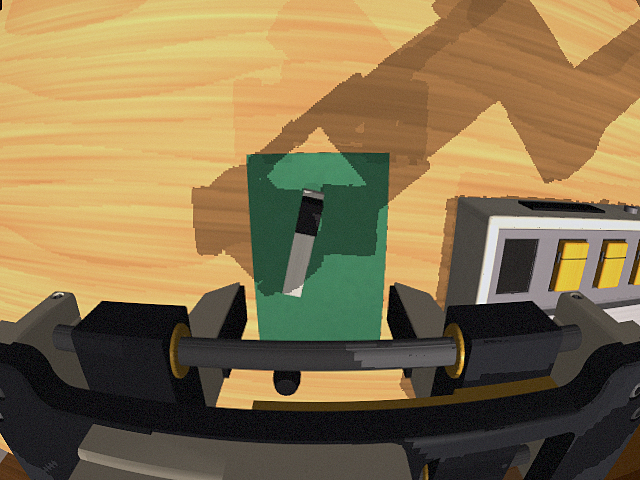

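The gauge is clear: rear end near (313,190), grip at (309,212), blade tip at (292,295), pointing away from the robot. I'll fit its silhouette.

```bash
cat > gfit.py <<'E'
from h import *
from scipy.optimize import minimize
np.set_printoptions(precision=2,suppress=True)
BOX=[(-57.5,17.5,0,14),(17.5,57.5,0,6),(-52.5,-22.5,0,40)]
def gfit(p,x0,z0=1.):
    d=viewer.cut_out('gauge',p)[0];m=d['pixels'].astype(np.uint8)
    if d['score']<.3:print('low',d['score'])
    ys,xs=np.nonzero(m);oy,ox=ys.min()-10,xs.min()-10;K=4
    big=cv2.resize(m[oy:ys.max()+10,ox:xs.max()+10],None,fx=K,fy=K,interpolation=0)
    def cost(q):
        c,s=np.cos(q[2]),np.sin(q[2]);im=np.zeros_like(big)
        for a,b,l,h in BOX:
            P=np.array([proj(p,(q[0]+c*u-s*v,q[1]+s*u+c*v,z0+z)) for u in(a,b) for v in(-10,10) for z in(l,h)])
            cv2.fillConvexPoly(im,cv2.convexHull(((P-[ox,oy]+.5)*K).astype(np.float32)).round().astype(np.int32),1)
        return float((im!=big).sum())/K/K
    x0=np.array(x0,float)
    r=minimize(cost,x0,method='Nelder-Mead',options=dict(initial_simplex=x0+np.array([[0,0,0],[8,0,0],[0,8,0],[0,0,.12]])))
    r=minimize(cost,r.x,method='Nelder-Mead',options=dict(initial_simplex=r.x+np.array([[0,0,0],[3,0,0],[0,3,0],[0,0,.05]])))
    g=r.x[:2]-37.5*np.array([np.cos(r.x[2]),np.sin(r.x[2])])
    print('gauge',r.x[:2],'yaw %.4f'%r.x[2],'grip',g,'mismatch %.0f/%d'%(r.fun,m.sum()));return r.x,g
if __name__=='__main__':
    p=wrist();gfit(p,[507,-380,-.15])
    p=snap('side');gfit(p,[507,-380,-.15])
    p=snap('scene');gfit(p,[507,-380,-.15])
E
python3 gfit.py
```

```text
gauge [ 507.29 -380.59] yaw -0.1251 grip [ 470.08 -375.91] mismatch 156/2141
gauge [ 510.04 -380.47] yaw -0.1336 grip [ 472.87 -375.47] mismatch 138/421
gauge [ 508.82 -380.23] yaw -0.1208 grip [ 471.6  -375.71] mismatch 47/544
```

```bash
python3 to.py 470.5 -375.8 110 -3.2716
python3 -m handwheel '-.01 -.07 .3 0 0 .067 .2;-.01 -.07 .6 0 0 .067 .2;-.01 -.07 .9 0 0 .067 .2;-.01 -.07 .94 0 0 .067 .2;-.01 -.07 .94 0 0 .067 .2;-.01 -.07 .94 0 0 .067 .2;-.01 -.07 .94 0 0 .067 .2;-.01 -.07 .94 0 0 .067 .2'
python3 - <<'E'
from gfit import *
p=wrist('w9.png');gfit(p,[508,-380,-.13])
d=viewer.cut_out('gauge',p)[0]['pixels'];im=p['frame'][:,:,::-1].copy();im[d]=im[d]//2+np.array([0,0,120],np.uint8)
cv2.imwrite('pics/w9o.png',im[100:400,180:460])
E
python3 to.py 470.5 -375.8 12 -3.2716
```

```text
[-0.012 -0.053  0.936] [0.     0.     0.0668] [ 468.9 -370.6  203.6] [ 3.1415  0.     -3.0619]
time: 47.07
tool_pos: [471.4, -378.3, 111.7]
tcp_rot: [-3.139, 0.003, 3.011]
contact_force: [-0.3, 0.4, 0.7]
grip_width: 55.3
finger_force: 0.0
gauge [ 507.67 -380.84] yaw -0.1317 grip [ 470.5  -375.91] mismatch 286/3504
[0.008 0.021 0.988] [-0.0004  0.0005 -0.0001] [ 470.9 -377.9  110.8] [-3.1404e+00  1.6000e-03  3.0112e+00]
```

View pics/w9o.png

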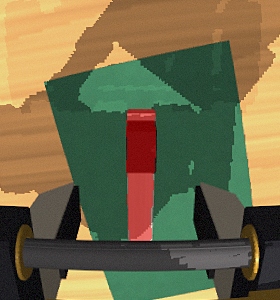

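The mask covers the gauge, which lies straight between the fingers at crop (140,110)–(140,240). Descend and grip.

```bash
M="python3 -m handwheel"
$M '.005 .02 .3 0 0 0 .2;.005 .02 .6 0 0 0 .2;.005 .02 .8 0 0 0 .2;.005 .02 .97 0 0 0 .2;.005 .02 .97 0 0 0 .2;.005 .02 .97 0 0 0 .2;.005 .02 .97 0 0 0 .2;.005 .02 .97 0 0 0 .2'
python3 to.py 470.5 -375.9 12 -3.2732
```

```text
time: 47.88
tool_pos: [471.1, -376.3, 14.3]
tcp_rot: [-3.14, 0.002, 3.011]
contact_force: [1.0, 1.1, 0.7]
grip_width: 54.9
finger_force: 0.0
[0.007 0.003 0.023] [-0.0006  0.0008  0.0003] [ 471.1 -376.3   14.3] [-3.1398e+00  2.4000e-03  3.0110e+00]
```

```bash
M="python3 -m handwheel"
$M '.005 0 .01 0 0 0 0;.005 0 .01 0 0 0 -.3;.005 0 .01 0 0 0 -.5;.005 0 .01 0 0 0 -1;.005 0 .01 0 0 0 -1;.005 0 .01 0 0 0 -1;.005 0 .01 0 0 0 -1;.005 0 .01 0 0 0 -1'
$M '0 0 0 0 0 0 -1;0 0 0 0 0 0 -1;0 0 0 0 0 0 -1;0 0 0 0 0 0 -1'
python3 to.py 470.5 -375.9 12 -3.2732
$M '0 0 -.3 0 0 0 -1;0 0 -.6 0 0 0 -1;0 0 -.9 0 0 0 -1;0 0 -1 0 0 -.067 -1;0 0 -1 0 0 -.067 -1;0 0 -1 0 0 -.067 -1;0 0 -1 0 0 -.067 -1;0 0 -1 0 0 -.067 -1'
$M '.4 0 -.3 0 0 0 -1;.4 0 -.6 0 0 0 -1;.6 0 -.6 0 0 0 -1;.6 0 -.6 0 0 0 -1;.6 0 -.6 0 0 0 -1;.6 0 -.6 0 0 0 -1;.6 0 -.6 0 0 0 -1'
python3 to.py 470.5 -375.9 12 -3.0625
```

```text
time: 48.55
tool_pos: [469.8, -375.4, 11.6]
tcp_rot: [3.142, 0.0, 3.011]
contact_force: [-0.2, -0.2, 1.8]
grip_width: 19.7
finger_force: 30.0
time: 48.88
tool_pos: [469.8, -375.4, 11.6]
tcp_rot: [3.142, 0.0, 3.011]
contact_force: [1.1, 0.7, 0.9]
grip_width: 20.0
finger_force: 30.0
[-0.008 -0.004 -0.004] [0.     0.     0.0003] [ 469.8 -375.4   11.6] [3.1416e+00 1.0000e-04 3.0110e+00]
time: 49.55
tool_pos: [469.4, -374.9, 110.7]
tcp_rot: [3.14, -0.001, -3.064]
contact_force: [0.3, -0.2, -1.0]
grip_width: 19.7
finger_force: 30.0
time: 50.13
tool_pos: [410.3, -379.6, 170.4]
tcp_rot: [3.14, -0.001, -3.062]
contact_force: [0.3, 0.4, -1.5]
grip_width: 19.8
finger_force: 30.0
[-0.604 -0.014  1.583] [ 0.0006 -0.0003  0.0002] [ 410.3 -379.6  170.4] [ 3.1397e+00 -9.0000e-04 -3.0618e+00]
```

Run:
```python
from h import *
from scipy.optimize import minimize
e=.079
p=snap('side','s9.png');print([(x['centre'],x['score'],x['pixels'].sum()) for x in viewer.cut_out('nozzle_face',p)])
d=viewer.cut_out('nozzle_face',p)[0];cx,cy=map(int,d['centre'])
hsv=cv2.cvtColor(p['frame'],cv2.COLOR_RGB2HSV)
m=d['pixels'].astype(np.uint8)
dark=np.zeros_like(m);dark[240:268,358:390]=(hsv[240:268,358:390,2]<45)
n,l,s,c=cv2.connectedComponentsWithStats(dark);i=1+np.argmax(s[1:,4]);dark=(l==i).astype(np.uint8);print('dark',s[i],c[i])
for name,mm in(('net',m),('dark',dark)):
    K=6;oy,ox=225,340;big=cv2.resize(mm[oy:285,ox:410],None,fx=K,fy=K,interpolation=0)
    for zl in(76,):
        def cost(q):
            c,s=np.cos(e),np.sin(e);im=np.zeros_like(big)
            P=np.array([proj(p,(q[0]+c*u-s*v,q[1]+s*u+c*v,z)) for u in(-16,16) for v in(-22,22) for z in(zl,106)])
            cv2.fillConvexPoly(im,cv2.convexHull(((P-[ox,oy]+.5)*K).astype(np.float32)).round().astype(np.int32),1)
            return float((im!=big).sum())/K/K
        x0=np.array([605.,-38])
        r=minimize(cost,x0,method='Nelder-Mead',options=dict(initial_simplex=x0+np.array([[0,0],[8,0],[0,8]])));print(name,zl,r.x,r.fun,mm.sum())
crop=p['frame'][225:285,340:410,::-1];cv2.imwrite('pics/head.png',cv2.resize(crop,None,fx=8,fy=8,interpolation=2))
```

```text
[([379.6, 246.0], 0.75, np.int64(249)), ([308.8, 250.3], 0.3, np.int64(331))]
dark [366 247   2   1   2] [366.5 247. ]
net 76 [637.47561264 -28.56760788] 227.08333333333334 249
dark 76 [524. 106.] 2.0 2
```

View pics/head.png

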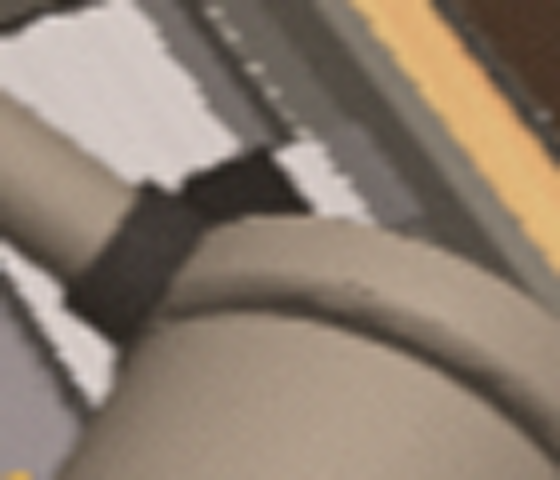

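The arm hides the head in this view. I'll fit the head in earlier saved frames from the same fixed camera instead.

Run:
```python
from h import *
from scipy.optimize import minimize
e=.079;p=snap('side')
for f in('s1.png','side2.png','side7.png'):
    g=cv2.cvtColor(cv2.imread('pics/'+f),cv2.COLOR_BGR2HSV)[:,:,2]
    d=np.zeros_like(g);d[236:272,352:395]=(g[236:272,352:395]<60)
    n,l,s,c=cv2.connectedComponentsWithStats(d);i=1+np.argmax(s[1:,4]);mm=(l==i).astype(np.uint8)
    K=6;oy,ox=225,340;big=cv2.resize(mm[oy:285,ox:410],None,fx=K,fy=K,interpolation=0)
    def cost(q):
        c,s=np.cos(e),np.sin(e);im=np.zeros_like(big)
        P=np.array([proj(p,(q[0]+c*u-s*v,q[1]+s*u+c*v,z)) for u in(-16,16) for v in(-22,22) for z in(76,106)])
        cv2.fillConvexPoly(im,cv2.convexHull(((P-[ox,oy]+.5)*K).astype(np.float32)).round().astype(np.int32),1)
        return float((im!=big).sum())/K/K
    x0=np.array([605.,-38])
    r=minimize(cost,x0,method='Nelder-Mead',options=dict(initial_simplex=x0+np.array([[0,0],[8,0],[0,8]])));print(f,s[i],r.x,r.fun)
```

```text
s1.png [363 244  19  22 282] [610.54296875 -38.3515625 ] 74.55555555555556
side2.png [363 244  19  22 277] [610.24609375 -37.1953125 ] 79.55555555555556
side7.png [363 244  19  22 277] [610.47558594 -38.59570312] 79.66666666666667
```

```bash
M="python3 -m handwheel"
$M '-.25 .81 0 0 0 0 -1;-.25 .81 0 0 0 0 -1;-.25 .81 0 0 0 0 -1;-.25 .81 0 0 0 0 -1' >/dev/null
$M '-.25 .81 0 0 0 0 -1;-.25 .81 0 0 0 0 -1;-.25 .81 0 0 0 0 -1;-.25 .81 0 0 0 0 -1' >/dev/null
$M '-.25 .81 0 0 0 0 -1;-.25 .81 0 0 0 0 -1;-.25 .81 0 0 0 0 -1;-.25 .81 0 0 0 0 -1' >/dev/null
$M '-.25 .81 0 0 0 0 -1;-.25 .81 0 0 0 0 -1;-.25 .81 0 0 0 0 -1;-.25 .81 0 0 0 0 -1;-.25 .81 0 0 0 0 -1;-.25 .81 0 0 0 0 -1;-.25 .81 0 0 0 0 -1;-.25 .81 0 0 0 0 -1'
python3 to.py 485.4 -47.8 80 -3.0625
```

```text
time: 52.0
tool_pos: [483.7, -50.6, 171.6]
tcp_rot: [-3.141, 0.0, -3.064]
contact_force: [-0.3, 1.6, -0.7]
grip_width: 19.8
finger_force: 30.0
[-0.019  0.027  0.916] [-0.0001  0.     -0.0004] [483.7 -50.6 171.6] [-3.1414  0.     -3.0637]
```

```bash
M="python3 -m handwheel"
$M '-.019 .027 .3 0 0 0 -1;-.019 .027 .6 0 0 0 -1;-.019 .027 .8 0 0 0 -1;-.019 .027 .91 0 0 0 -1;-.019 .027 .91 0 0 0 -1;-.019 .027 .91 0 0 0 -1;-.019 .027 .91 0 0 0 -1;-.019 .027 .91 0 0 0 -1'
$M '0 0 0 0 0 0 -1;0 0 0 0 0 0 -1;0 0 0 0 0 0 -1;0 0 0 0 0 0 -1'
python3 to.py 485.4 -47.8 62.5 -3.0625
python3 - <<'E'
from wc import *
p=wrist('w10.png');im=p['frame'];print([(d['centre'],d['score'],atz(p,d['centre'],106)) for d in viewer.recognise('nozzle_face',p)])
cv2.imwrite('pics/w10.png',im[:,:,::-1])
E
```

```text
time: 52.67
tool_pos: [486.3, -46.8, 81.7]
tcp_rot: [-3.141, 0.002, -3.062]
contact_force: [-0.7, 0.6, -1.1]
grip_width: 19.9
finger_force: 30.0
time: 53.0
tool_pos: [485.6, -46.4, 80.9]
tcp_rot: [-3.141, 0.001, -3.062]
contact_force: [-0.1, -0.7, -0.9]
grip_width: 19.7
finger_force: 30.0
[ 0.003 -0.014  0.184] [-0.      0.0002  0.0003] [485.6 -46.4  80.9] [-3.1415e+00  6.0000e-04 -3.0616e+00]
[([288.7, 231.5], 0.28, array([441.9, -60.3, 106. ]))]
```

Go down to the land, then slide in with small steps while watching the force.

```bash
M="python3 -m handwheel"
$M '0 -.014 .1 0 0 0 -1;0 -.014 .16 0 0 0 -1;0 -.014 .186 0 0 0 -1;0 -.014 .186 0 0 0 -1;0 -.014 .186 0 0 0 -1;0 -.014 .186 0 0 0 -1;0 -.014 .186 0 0 0 -1'
$M '-.1 0 0 0 0 0 -1;-.2 0 0 0 0 0 -1;-.3 0 0 0 0 0 -1;-.4 0 0 0 0 0 -1;-.4 0 0 0 0 0 -1;-.4 0 0 0 0 0 -1;-.4 0 0 0 0 0 -1'
python3 to.py 545.2 -43.1 62 -3.0625
```

```text
time: 53.68
tool_pos: [485.7, -47.7, 62.0]
tcp_rot: [3.141, 0.0, -3.062]
contact_force: [-1.5, 0.4, -0.9]
grip_width: 19.5
finger_force: 30.0
time: 54.27
tool_pos: [524.9, -44.5, 61.9]
tcp_rot: [3.141, -0.001, -3.062]
contact_force: [0.1, -0.0, -0.3]
grip_width: 19.9
finger_force: 30.0
[-0.204 -0.003 -0.001] [ 0.0001 -0.0002  0.0003] [524.9 -44.5  61.9] [ 3.1413e+00 -6.0000e-04 -3.0616e+00]
```

```bash
M="python3 -m handwheel"
$M '-.05 0 0 0 0 0 -1;-.1 0 0 0 0 0 -1;-.15 0 0 0 0 0 -1;-.16 0 0 0 0 0 -1;-.16 0 0 0 0 0 -1;-.16 0 0 0 0 0 -1'
$M '-.02 0 0 0 0 0 -1;-.02 0 0 0 0 0 -1;-.02 0 0 0 0 0 -1;-.02 0 0 0 0 0 -1'
$M '-.01 0 0 0 0 0 -1;-.01 0 0 0 0 0 -1;-.01 0 0 0 0 0 -1;-.01 0 0 0 0 0 -1'
```

```text
time: 54.77
tool_pos: [542.1, -43.4, 62.2]
tcp_rot: [-3.141, 0.002, -3.062]
contact_force: [0.8, 0.1, 1.1]
grip_width: 19.6
finger_force: 30.0
time: 55.1
tool_pos: [542.9, -43.2, 62.3]
tcp_rot: [3.142, -0.001, -3.062]
contact_force: [-3.3, -1.2, 5.6]
grip_width: 19.7
finger_force: 30.0
time: 55.43
tool_pos: [543.6, -43.1, 62.3]
tcp_rot: [3.141, -0.001, -3.062]
contact_force: [-3.6, -0.2, 6.8]
grip_width: 20.0
finger_force: 30.0
```

```bash
M="python3 -m handwheel"
$M '0 0 -.007 0 0 0 -1;0 0 -.007 0 0 0 -1;0 0 -.007 0 0 0 -1;0 0 -.007 0 0 0 -1'
$M '-.008 0 0 0 0 0 -1;-.008 0 0 0 0 0 -1;-.008 0 0 0 0 0 -1;-.008 0 0 0 0 0 -1'
```

```text
time: 55.77
tool_pos: [544.3, -43.0, 62.4]
tcp_rot: [3.141, -0.0, -3.062]
contact_force: [-0.8, -0.0, -1.1]
grip_width: 20.4
finger_force: 30.0
time: 56.1
tool_pos: [545.2, -43.0, 62.6]
tcp_rot: [3.141, -0.0, -3.062]
contact_force: [0.3, 0.6, -1.2]
grip_width: 20.0
finger_force: 30.0
```

```bash
M="python3 -m handwheel"
$M '-.01 0 0 0 0 0 -1;-.01 0 0 0 0 0 -1;-.01 0 0 0 0 0 -1;-.01 0 0 0 0 0 -1'
$M '-.01 0 0 0 0 0 -1;-.01 0 0 0 0 0 -1;-.01 0 0 0 0 0 -1;-.01 0 0 0 0 0 -1'
```

```text
time: 56.43
tool_pos: [546.2, -42.9, 62.7]
tcp_rot: [3.141, 0.0, -3.062]
contact_force: [-0.4, 0.5, -1.2]
grip_width: 20.0
finger_force: 30.0
time: 56.77
tool_pos: [546.6, -42.8, 62.6]
tcp_rot: [3.141, -0.001, -3.062]
contact_force: [-4.7, -0.8, 0.6]
grip_width: 19.9
finger_force: 30.0
```

Contact with the nozzle: −4.7 N along x with no vertical force, at the predicted place. Back off 0.8 mm and hold.

```bash
M="python3 -m handwheel"
$M '.012 0 0 0 0 0 -1;.012 0 0 0 0 0 -1;.012 0 0 0 0 0 -1;.012 0 0 0 0 0 -1;.012 0 0 0 0 0 -1;.012 0 0 0 0 0 -1;.012 0 0 0 0 0 -1;.012 0 0 0 0 0 -1'
$M '0 0 0 0 0 0 -1;0 0 0 0 0 0 -1;0 0 0 0 0 0 -1;0 0 0 0 0 0 -1;0 0 0 0 0 0 -1;0 0 0 0 0 0 -1;0 0 0 0 0 0 -1;0 0 0 0 0 0 -1'
$M '0 0 0 0 0 0 -1;0 0 0 0 0 0 -1;0 0 0 0 0 0 -1;0 0 0 0 0 0 -1'
python3 - <<'E'
from h import *
p=snap('side','s11.png');cv2.imwrite('pics/s11c.png',cv2.resize(p['frame'][200:360,270:460,::-1],None,fx=4,fy=4)[:600])
p=snap('scene','sc11.png')
E
```

```text
time: 57.43
tool_pos: [546.2, -42.9, 62.7]
tcp_rot: [3.142, 0.0, -3.062]
contact_force: [0.4, -0.2, -2.3]
grip_width: 19.9
finger_force: 30.0
time: 58.1
tool_pos: [546.0, -42.9, 62.7]
tcp_rot: [3.141, 0.0, -3.062]
contact_force: [0.3, 0.0, -0.6]
grip_width: 20.0
finger_force: 30.0
time: 58.43
tool_pos: [546.0, -42.9, 62.7]
tcp_rot: [3.141, 0.0, -3.062]
contact_force: [-0.3, -0.0, -1.4]
grip_width: 20.1
finger_force: 30.0
```

View pics/s11c.png

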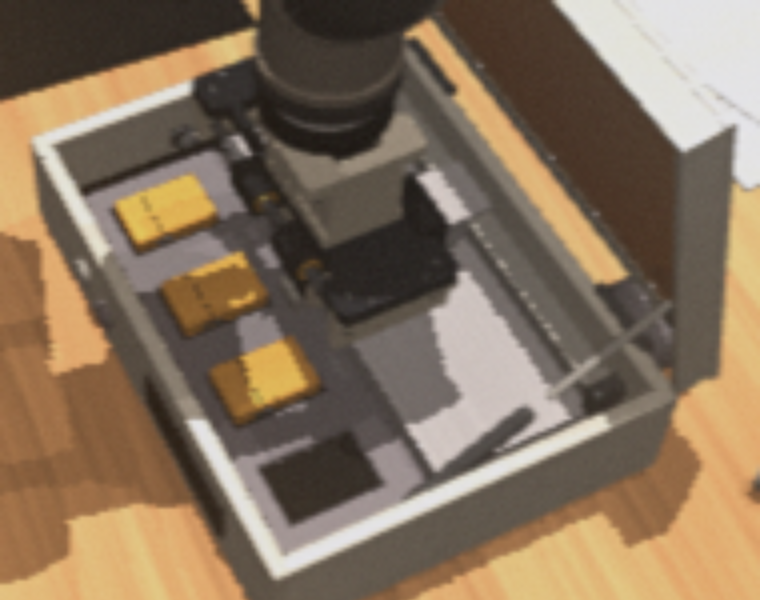

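The side view shows the three cases in pockets, the lid up, and the gripper holding the gauge in front of the head. Now draw it straight out, raise it and carry it to the mat.

```bash
M="python3 -m handwheel"
$M '.15 0 0 0 0 0 -1;.3 0 0 0 0 0 -1;.45 0 0 0 0 0 -1;.6 0 0 0 0 0 -1;.65 0 0 0 0 0 -1;.65 0 0 0 0 0 -1;.65 0 0 0 0 0 -1'
$M '0 0 -.3 0 0 0 -1;0 0 -.6 0 0 0 -1;0 0 -.9 0 0 0 -1;0 0 -1 0 0 0 -1;0 0 -1 0 0 0 -1' >/dev/null
$M '.8 0 0 0 0 0 -1;.8 0 0 0 0 0 -1;.8 0 0 0 0 0 -1;.8 0 0 0 0 0 -1;.8 0 0 0 0 0 -1'
$M '-.15 -.8 0 0 0 0 -1;-.15 -.8 0 0 0 0 -1;-.15 -.8 0 0 0 0 -1;-.15 -.8 0 0 0 0 -1' >/dev/null
$M '-.25 -.8 0 0 0 0 -1;-.25 -.8 0 0 0 0 -1;-.25 -.8 0 0 0 0 -1;-.25 -.8 0 0 0 0 -1' >/dev/null
$M '-.3 -.8 0 0 0 0 -1;-.3 -.8 0 0 0 0 -1;-.3 -.8 0 0 0 0 -1;-.3 -.8 0 0 0 0 -1' >/dev/null
$M '-.3 -.8 0 0 0 0 -1;-.3 -.8 0 0 0 0 -1;-.3 -.8 0 0 0 0 -1;-.3 -.8 0 0 0 0 -1;-.3 -.8 0 0 0 0 -1;-.3 -.8 0 0 0 0 -1;-.3 -.8 0 0 0 0 -1'
python3 to.py 482 -368 30 -3.0625
```

```text
time: 59.12
tool_pos: [482.0, -48.3, 63.0]
tcp_rot: [-3.141, 0.001, -3.062]
contact_force: [0.5, 0.2, -0.2]
grip_width: 19.8
finger_force: 30.0
time: 59.95
tool_pos: [402.2, -54.7, 162.5]
tcp_rot: [-3.141, 0.001, -3.062]
contact_force: [-0.5, 0.6, -1.8]
grip_width: 20.0
finger_force: 30.0
time: 61.53
tool_pos: [526.5, -363.7, 163.2]
tcp_rot: [3.141, -0.0, -3.06]
contact_force: [0.7, 0.0, -0.1]
grip_width: 19.8
finger_force: 30.0
[ 0.447 -0.008  1.332] [ 0.0002 -0.      0.0007] [ 526.5 -363.7  163.2] [ 3.1411e+00 -1.0000e-04 -3.0603e+00]
```

```bash
M="python3 -m handwheel"
$M '.1 0 .3 0 0 0 -1;.3 0 .6 0 0 0 -1;.45 0 .9 0 0 0 -1;.45 0 .95 0 0 0 -1;.45 0 .95 0 0 0 -1;.45 0 .95 0 0 0 -1'
$M '0 0 .2 0 0 0 -1;0 0 .38 0 0 0 -1;0 0 .45 0 0 0 -1;0 0 .5 0 0 0 -1;0 0 .5 0 0 0 -1;0 0 .5 0 0 0 -1;0 0 .5 0 0 0 -1;0 0 .5 0 0 0 -1'
python3 to.py 482 -368 12 -3.0625
```

```text
time: 62.03
tool_pos: [483.1, -369.3, 69.2]
tcp_rot: [-3.14, 0.002, -3.061]
contact_force: [0.5, -1.0, -0.5]
grip_width: 19.9
finger_force: 30.0
time: 62.7
tool_pos: [482.4, -369.6, 18.8]
tcp_rot: [-3.14, 0.001, -3.062]
contact_force: [-0.5, -0.8, -1.3]
grip_width: 19.9
finger_force: 30.0
[0.003 0.016 0.068] [-0.0004  0.0004  0.0003] [ 482.4 -369.6   18.8] [-3.1402e+00  1.3000e-03 -3.0617e+00]
```

```bash
M="python3 -m handwheel"
$M '0 0 .03 0 0 0 -1;0 0 .055 0 0 0 -1;0 0 .06 0 0 0 -1;0 0 .062 0 0 0 -1;0 0 .065 0 0 0 -1;0 0 .065 0 0 0 -1;0 0 .065 0 0 0 -1;0 0 .065 0 0 0 -1'
$M '0 0 .003 0 0 0 -1;0 0 .003 0 0 0 -1;0 0 .003 0 0 0 -.3;0 0 .003 0 0 0 -.2;0 0 .003 0 0 0 0;0 0 .003 0 0 0 0;0 0 .003 0 0 0 0;0 0 .003 0 0 0 0'
$M '0 0 -.3 0 0 0 0;0 0 -.6 0 0 0 0;0 0 -.9 0 0 0 0;0 0 -1 0 0 0 0;0 0 -1 0 0 0 0'
$M '0 0 -.3 0 0 0 0.5;0 0 -.6 0 0 0 .5;0 0 -.9 0 0 0 0.5;0 0 -1 0 0 0 .5;0 0 -1 0 0 0 .5;0 0 -1 0 0 0 .5'
python3 - <<'E'
from gfit import *
p=wrist('w12.png');gfit(p,[520,-365,.08]);print([(d['centre'],d['score'],atz(p,d['centre'],1)) for d in viewer.recognise('mat',p)])
h=cv2.cvtColor(p['frame'],cv2.COLOR_RGB2HSV);m=cv2.inRange(h,(65,80,30),(95,255,255));m[300:]=0
ct=np.vstack(cv2.findContours(m,0,1)[0])[:,0].astype(float);w=np.array([atz(p,q,1)[:2] for q in ct],np.float32);print('mat',cv2.minAreaRect(w))
p=snap('side');gfit(p,[520,-365,.08]);p=snap('scene');gfit(p,[520,-365,.08])
E
```

```text
time: 63.37
tool_pos: [482.0, -369.2, 11.9]
tcp_rot: [-3.141, 0.0, -3.062]
contact_force: [-0.4, 1.7, 5.8]
grip_width: 20.2
finger_force: 30.0
time: 64.03
tool_pos: [481.7, -369.1, 10.7]
tcp_rot: [3.141, -0.0, -3.062]
contact_force: [0.5, 0.1, -0.1]
grip_width: 45.4
finger_force: 0.0
time: 64.45
tool_pos: [483.1, -370.3, 114.0]
tcp_rot: [-3.137, 0.004, -3.062]
contact_force: [-0.1, -0.6, 1.0]
grip_width: 45.9
finger_force: 0.0
time: 64.95
tool_pos: [481.4, -368.7, 209.0]
tcp_rot: [3.14, -0.001, -3.062]
contact_force: [0.9, 0.2, -0.8]
grip_width: 68.3
finger_force: 0.0
gauge [ 520.53 -366.1 ] yaw 0.0819 grip [ 483.16 -369.17] mismatch 109/2126
[([326.2, 233.4], 0.81, array([ 508.07, -356.06,    1.  ])), ([626.9, 467.9], 0.64, array([1055.98,  460.66,    1.  ]))]
mat ((490.30157470703125, -253.6849365234375), (171.56927490234375, 362.52825927734375), 4.524989128112793)
gauge [ 523.18 -365.93] yaw 0.0799 grip [ 485.8  -368.92] mismatch 184/404
gauge [ 522.3  -365.21] yaw 0.0620 grip [ 484.87 -367.53] mismatch 45/525
```

The gauge lies flat on the mat. Next I go to the lid, checking the cases once on the way.

```bash
M="python3 -m handwheel"
$M '.07 .78 -.2 0 0 0 .5;.07 .78 -.2 0 0 0 .5;.07 .78 -.2 0 0 0 .5;.07 .78 -.2 0 0 0 .5' >/dev/null
$M '.07 .78 -.2 0 0 0 .5;.07 .78 -.2 0 0 0 .5;.07 .78 -.2 0 0 0 .5;.07 .78 -.2 0 0 0 .5' >/dev/null
$M '.06 .78 0 0 0 0 .5;.06 .78 0 0 0 0 .5;.06 .78 0 0 0 0 .5;.06 .78 0 0 0 0 .5' >/dev/null
$M '.06 .78 0 0 0 0 .5;.06 .78 0 0 0 0 .5;.06 .78 0 0 0 0 .5;.06 .78 0 0 0 0 .5;.06 .78 0 0 0 0 .5;.06 .78 0 0 0 0 .5;.06 .78 0 0 0 0 .5'
python3 - <<'E'
from wc import *
brass(wrist('w13.png'),z=51)
E
$M '0 0 -.5 0 0 .25 .5;0 0 -.5 0 0 .25 .5;0 0 -.5 0 0 .25 .5;0 0 -.5 0 0 .25 .5;0 0 -.5 0 0 .25 .5;0 0 -.5 0 0 .25 .5;0 0 -.5 0 0 .25 .5' >/dev/null
$M '0 0 -.9 0 0 .25 -.4;0 0 -.9 0 0 .25 -.4;0 0 -.9 0 0 .25 -.4;0 0 -.9 0 0 .25 -.4;0 0 -.9 0 0 .25 -.4;0 0 -.9 0 0 .25 -.4;0 0 -.9 0 0 .25 -.4;0 0 -.9 0 0 .25 -.4'
python3 to.py 704 -37.5 390 1.645
```

```text
time: 66.88
tool_pos: [431.4, -61.6, 250.7]
tcp_rot: [-3.141, -0.0, -3.064]
contact_force: [0.3, 0.2, -0.3]
grip_width: 68.8
finger_force: 0.0
px [287.5 263.9] rect [492.8 -87.1  58.4  38.1] fit [495.4 -87.2] yaw 0.084 mismatch 108/1909
px [353.5 264.5] rect [488.6 -18.3  58.4  38.4] fit [490.8 -17.8] yaw 0.081 mismatch 128/1901
px [418.3 263. ] rect [482.3  50.3  58.9  39.4] fit [485.2  52.3] yaw 0.078 mismatch 259/1701
px [513.  473.7] rect [886.3 330.7  74.5  34.3] fit [904.2 341.6] yaw 0.657 mismatch 45/210
time: 68.18
tool_pos: [431.1, -60.9, 390.8]
tcp_rot: [-3.142, 0.0, 1.648]
contact_force: [-0.2, -0.7, -0.6]
grip_width: 28.0
finger_force: 0.0
[0.022 2.739 0.008] [-0.      0.      0.0011] [431.1 -60.9 390.8] [-3.1415  0.      1.6483]
```

```bash
M="python3 -m handwheel"
$M '0 .95 0 0 0 0 -.4;0 .95 0 0 0 0 -.4;0 .95 0 0 0 0 -.4;0 .95 0 0 0 0 -.4' >/dev/null
$M '0 .95 0 0 0 0 -.4;0 .95 0 0 0 0 -.4;0 .95 0 0 0 0 -.4;0 .95 0 0 0 0 -.4' >/dev/null
$M '.02 .84 0 0 0 0 -.4;.02 .84 0 0 0 0 -.4;.02 .84 0 0 0 0 -.4;.02 .84 0 0 0 0 -.4;.02 .84 0 0 0 0 -.4;.02 .84 0 0 0 0 -.4;.02 .84 0 0 0 0 -.4;.02 .84 0 0 0 0 -.4'
python3 to.py 704 -37.5 301 1.645
python3 - <<'E'
from h import *
p=wrist('w14.png');o=bot.get_obs()['tool_pos']
im=p['frame'];e=.079
# expected bar ends/ middle for lid angles, and dark-bar columns in the picture along those rows
for th in(1.25,1.30,1.35):
    a=.3097+th;b=[-236.2*np.cos(a)+225,236.2*np.sin(a)-72];c=np.array([459.7+b[0]*np.cos(e),-56.4+b[0]*np.sin(e),156.6+b[1]])
    for s in(60,20):
        q=proj(p,c+s*np.array([-np.sin(e),np.cos(e),0]));r=int(round(q[1]));print(th,s,q.round(1))
        if 0<=r<480: print(cv2.cvtColor(im,cv2.COLOR_RGB2GRAY)[r,int(q[0])-25:int(q[0])+26:2])
E
```

```text
time: 69.52
tool_pos: [702.8, -36.5, 393.1]
tcp_rot: [3.139, 0.001, 1.65]
contact_force: [-0.2, 0.3, 0.5]
grip_width: 27.4
finger_force: 0.0
[-0.01   0.009  0.921] [0.0007 0.0002 0.0017] [702.8 -36.5 393.1] [3.1394e+00 5.0000e-04 1.6504e+00]
1.25 60 [283.1 161.7]
[27 90 89 93 88 90 89 90 92 88 91 89 83 88 88 90 89 87 88 86 89 88 89 86
 85 88]
1.25 20 [284.3 223.8]
[66 67 67 50 54 54 54 58 49 62 49 56 48 38 42 49 50 40 40 49 57 57 58 48
 53 56]
1.3 60 [302.2 161.5]
[ 77  81  80  76  82  78  76  84  83  80  82  79  78  81  78  76  77  76
  67  96 105 120 119 103  90  55]
1.3 20 [302.6 223.7]
[62 49 56 48 38 42 49 50 40 40 49 57 57 58 48 53 56 54 44 46 54 58 53 56
 54 25]
1.35 60 [321.2 161.3]
[ 80  76  83  75  77  76  78  79  74  81 100 112 120 106  98  74  92 178
 206 209 199 198 201 196 204 196]
1.35 20 [321.  223.4]
[ 46  58  52  55  60  53  48  59  51  39  46  54  59  55  65  56  36 120
 108 129 138 129 131 116 128 129]
```

The bar's pixel profile sits at column 321, matching lid angle 1.35, so it is against its stop. Descend over the bar.

```bash
M="python3 -m handwheel"
$M '0 .012 .2 0 0 0 -.4;0 .012 .4 0 0 0 -.4;0 .012 .5 0 0 0 -.4;0 .012 .6 0 0 0 -.4;0 .012 .6 0 0 0 -.4;0 .012 .6 0 0 0 -.4'
python3 to.py 704.5 -37.5 301 1.645
$M '0 0 .1 0 0 0 -.4;0 0 .2 0 0 0 -.4;0 0 .3 0 0 0 -.4;0 0 .3 0 0 0 -.4;0 0 .3 0 0 0 -.4;0 0 .3 0 0 0 -.4'
python3 to.py 704.5 -37.5 301 1.645
```

```text
time: 70.07
tool_pos: [704.6, -36.2, 331.3]
tcp_rot: [-3.141, -0.0, 1.651]
contact_force: [0.6, 0.2, -0.2]
grip_width: 27.6
finger_force: 0.0
[-0.013 -0.002  0.303] [-0.0001 -0.      0.0018] [704.6 -36.2 331.3] [-3.1412e+00 -2.0000e-04  1.6507e+00]
time: 70.57
tool_pos: [705.5, -36.3, 302.5]
tcp_rot: [3.139, 0.0, 1.651]
contact_force: [0.3, 0.5, 0.3]
grip_width: 27.8
finger_force: 0.0
[-0.011 -0.011  0.015] [0.0007 0.0001 0.0018] [705.5 -36.3 302.5] [3.1395e+00 4.0000e-04 1.6507e+00]
```

```bash
M="python3 -m handwheel"
$M '0 -.005 .005 0 0 .0018 -.6;0 -.005 .01 0 0 .0018 -.8;0 -.005 .01 0 0 .0018 -1;0 -.005 .01 0 0 .0018 -1;0 -.005 .01 0 0 .0018 -1;0 -.005 .01 0 0 .0018 -1;0 -.005 .01 0 0 .0018 -1;0 -.005 .01 0 0 .0018 -1'
for r in "1.35 1.03" "1.03 .7" ".7 .35" ".35 0.08" ".08 0"; do python3 arc.py $r; done
```

```text
time: 71.23
tool_pos: [705.0, -36.3, 300.3]
tcp_rot: [3.14, 0.0, 1.645]
contact_force: [2.5, -0.2, 2.1]
grip_width: 9.0
finger_force: 30.0
-0.094 -0.007 ; -0.189 -0.009 ; -0.283 -0.008 ; -0.378 -0.003 ; -0.472 0.005 ; -0.565 0.018 ; -0.658 0.034 ; -0.751 0.053 ; 
-0.094 0.024 ; -0.188 0.052 ; -0.28 0.084 ; -0.37 0.12 ; -0.459 0.16 ; -0.547 0.203 ; -0.632 0.249 ; -0.716 0.299 ; 
-0.086 0.057 ; -0.17 0.118 ; -0.251 0.182 ; -0.329 0.249 ; -0.404 0.32 ; -0.476 0.395 ; -0.545 0.472 ; -0.61 0.552 ; 
-0.048 0.064 ; -0.093 0.129 ; -0.137 0.196 ; -0.178 0.264 ; -0.217 0.334 ; -0.253 0.405 ; -0.287 0.477 ; -0.319 0.55 ; 
-0.009 0.022 ; -0.018 0.044 ; -0.026 0.066 ; -0.034 0.088 ; -0.042 0.11 ; -0.05 0.133 ; -0.057 0.155 ; -0.065 0.178 ;
```

```bash
M="python3 -m handwheel"
$M '0 -.094 -.007 0 0 0 -1;0 -.189 -.009 0 0 0 -1;0 -.283 -.008 0 0 0 -1;0 -.378 -.003 0 0 0 -1;0 -.472 .005 0 0 0 -1;0 -.565 .018 0 0 0 -1;0 -.658 .034 0 0 0 -1;0 -.751 .053 0 0 0 -1'
$M '0 -.094 .024 0 0 0 -1;0 -.188 .052 0 0 0 -1;0 -.28 .084 0 0 0 -1;0 -.37 .12 0 0 0 -1;0 -.459 .16 0 0 0 -1;0 -.547 .203 0 0 0 -1;0 -.632 .249 0 0 0 -1;0 -.716 .299 0 0 0 -1'
```

```text
time: 71.9
tool_pos: [629.6, -42.0, 295.0]
tcp_rot: [3.14, 0.0, 1.645]
contact_force: [2.6, 0.6, 0.5]
grip_width: 9.1
finger_force: 30.0
time: 72.57
tool_pos: [557.9, -47.4, 264.8]
tcp_rot: [3.141, 0.0, 1.645]
contact_force: [0.9, -0.7, 0.2]
grip_width: 8.9
finger_force: 30.0
```

```bash
M="python3 -m handwheel"
$M '0 -.086 .057 0 0 0 -1;0 -.17 .118 0 0 0 -1;0 -.251 .182 0 0 0 -1;0 -.329 .249 0 0 0 -1;0 -.404 .32 0 0 0 -1;0 -.476 .395 0 0 0 -1;0 -.545 .472 0 0 0 -1;0 -.61 .552 0 0 0 -1'
$M '0 -.048 .064 0 0 0 -1;0 -.093 .129 0 0 0 -1;0 -.137 .196 0 0 0 -1;0 -.178 .264 0 0 0 -1;0 -.217 .334 0 0 0 -1;0 -.253 .405 0 0 0 -1;0 -.287 .477 0 0 0 -1;0 -.319 .55 0 0 0 -1'
```

```text
time: 73.23
tool_pos: [496.8, -51.8, 209.1]
tcp_rot: [-3.141, 0.0, 1.645]
contact_force: [0.2, -2.2, -1.6]
grip_width: 9.1
finger_force: 30.0
time: 73.9
tool_pos: [465.3, -54.0, 153.7]
tcp_rot: [-3.141, -0.0, 1.645]
contact_force: [0.9, -1.1, -2.2]
grip_width: 8.7
finger_force: 30.0
```

```bash
M="python3 -m handwheel"
$M '0 -.009 .022 0 0 0 -1;0 -.018 .044 0 0 0 -1;0 -.026 .066 0 0 0 -1;0 -.034 .088 0 0 0 -1;0 -.042 .11 0 0 0 -1;0 -.05 .133 0 0 0 -1;0 -.055 .15 0 0 0 -1;0 -.055 .15 0 0 0 -1'
$M '0 -.003 .01 0 0 0 -1;0 -.005 .02 0 0 0 -1;0 -.005 .02 0 0 0 -1;0 -.005 .02 0 0 0 -1;0 -.005 .02 0 0 0 -1'
```

```text
time: 74.57
tool_pos: [460.0, -54.4, 139.2]
tcp_rot: [-3.141, -0.0, 1.645]
contact_force: [-0.9, -2.2, -1.8]
grip_width: 9.3
finger_force: 30.0
time: 74.98
tool_pos: [459.8, -54.4, 138.1]
tcp_rot: [3.141, 0.0, 1.645]
contact_force: [-3.4, -0.8, 5.0]
grip_width: 8.8
finger_force: 30.0
```

```bash
M="python3 -m handwheel"
$M '0 0 0 0 0 0 -.5;0 0 0 0 0 0 -.2;0 0 0 0 0 0 .2;0 0 0 0 0 0 .2;0 0 0 0 0 0 .2;0 0 0 0 0 0 .2;0 0 0 0 0 0 .2;0 0 0 0 0 0 .2'
$M '0 0 -.3 0 0 0 .5;0 0 -.6 0 0 0 .5;0 0 -.9 0 0 0 .5;0 0 -1 0 0 0 .5;0 0 -1 0 0 0 .5;0 0 -1 0 0 0 .5'
$M '0 0 -.2 0 0 0 1;0 0 -.4 0 0 0 1;0 0 -.4 0 0 0 1;0 0 -.4 0 0 0 1;0 0 -.4 0 0 0 1;0 0 -.4 0 0 0 1;0 0 -.4 0 0 0 1;0 0 -.4 0 0 0 1'
python3 - <<'E'
from gfit import *
a=cv2.imread('pics/side0.png')
p=snap('side','s15.png');gfit(p,[521,-366,.08])
b=p['frame'][:,:,::-1]
for n,f in(('scene','scene0.png'),):
    q=snap(n,'sc15.png');gfit(q,[521,-366,.08])
    d=cv2.absdiff(cv2.GaussianBlur(q['frame'][:,:,::-1],(5,5),0),cv2.GaussianBlur(cv2.imread('pics/'+f),(5,5),0)).max(2)
    # lid rear strip and outer corners, jar, graver, loupe: mean change
    for nm,(x0,x1,y0,y1) in dict(rearcorners=(196,380,310,345),jar=(495,540,315,360),graver=(410,435,325,395),loupe=(115,145,328,350)).items():print(nm,d[y0:y1,x0:x1].mean().round(1),d[y0:y1,x0:x1].max())
w=wrist('w15.png');print([(x['centre'],x['score']) for x in viewer.recognise('lid_handle',w)])
print('bar expected px',proj(w,(454.9,3.5,157)),proj(w,(464.4,-116,157)));g=cv2.cvtColor(w['frame'],cv2.COLOR_RGB2GRAY);r=int(proj(w,(457,-20,157))[1]);c=int(proj(w,(457,-20,157))[0]);print(c,g[r,c-20:c+21:2])
print(bot.get_obs()['contact_force'],bot.get_obs()['tool_pos'])
E
```

```text
time: 75.65
tool_pos: [459.7, -54.4, 137.5]
tcp_rot: [3.142, -0.0, 1.645]
contact_force: [-1.3, -0.2, 0.1]
grip_width: 54.1
finger_force: 0.0
time: 76.15
tool_pos: [459.7, -54.4, 237.4]
tcp_rot: [3.141, 0.0, 1.645]
contact_force: [-0.7, 0.3, -1.0]
grip_width: 68.8
finger_force: 0.0
time: 76.82
tool_pos: [459.4, -54.4, 276.7]
tcp_rot: [-3.14, -0.001, 1.645]
contact_force: [1.2, 0.1, -0.5]
grip_width: 91.5
finger_force: 0.0
gauge [ 522.66 -366.  ] yaw 0.0948 grip [ 485.33 -369.55] mismatch 57/635
gauge [ 521.96 -364.62] yaw 0.0667 grip [ 484.54 -367.12] mismatch 59/583
rearcorners 7.3 12
jar 7.8 12
graver 8.5 12
loupe 7.2 12
[([403.1, 170.5], 0.73)]
bar expected px [317.41 156.39] [317.91 301.6 ]
317 [219 218 220 224 119 131 123  52  79  92  95  82  71  84 127 121 121 121
 123 122 127]
[ 0.07 -0.6  -0.38] [459.72 -54.45 277.48]
```

```bash
python3 -c "
from plant import bot
print(bot.close_job())"
```

```text
the job is handed in; nothing more can be done
None
```

The job is handed in after about 77 s of robot time: three cases are in jig pockets 1, 2 and 3, the nozzle gap was checked with the step gauge, the gauge is flat on the mat, and the lid is shut; the hand-in returned no verdict.

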